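# Stow the whisk and snap the tilt-out bin shut

### The arm

A 6-joint arm with a two-finger parallel gripper is mounted at the origin on the work surface. World frame = base frame: x ahead of the robot, y to its left, z up, the work surface at z = 0. Lengths are in m, angles in degrees, forces in N, time in s.
With the tool pointing down it reaches from about 0.35 to 0.875 m from the base axis. Payload 4.2 kg.
Tool frame: the origin (TCP) lies midway between the tips of the shut fingers; the grasp point (between the pads) lies 19 mm behind it (r.grasp_offset is the distance from the TCP to the grasp point, in m); z points along the fingers, y is the direction in which the jaws open and shut (so a half turn about z gives the same grasp; the last joint's range is limited). The gripper opens to 87 mm and grips with 3 to 60 N. Pads are 19 mm wide; open, the fingers measure 117 mm over their backs; the gripper's body (75 mm by 190 mm) begins 51 mm behind the grasp point.
Start: joints at [14.817, 22.042, 0.453, 0, -68.411, -14.817], TCP at [0.625, 0, 0.223] pointing down, gripper open.
Joint ranges: [-179.83, 179.83], [-69.29, 118.12], [-61.27, 80.66], [-181.25, 117.63], [-171.15, -9.14], [-177.46, 177.46]. Speed limits (degrees/s): [159.86, 159.86, 180, 180, 180, 180].

### API

Orientations are given as a 3x3 rotation matrix whose columns are the frame's x, y, z axes.
In Python, from station import r gives the robot as it stands.
- The arm moves only by the shell command python3 -m crank 'ROWS'. ROWS is JSON, a list of rows, each a list of 3 entries, a list of its own where there are three numbers: the closure, from -1 (fully open) to 1 (shut), so that 0 is half open, then the shift along the tool's x, y, z as a fraction of full scale, then the turn, a rotation vector about the tool's x, y, z as a fraction of full scale. In form: [[fingers, [dx, dy, dz], [wx, wy, wz]], ...]. A call has 1 to 8 rows; each row shifts and turns the commanded pose from where the row before left it, along the tool's axes as they then stand; what a row does not reach is not made up. Full scale, the value 1, is 100 mm for a shift and 45 degrees for a turn. A row lasts 1/10 s, in which the tool goes at most 50 mm and 8.59 degrees, less where a joint would pass 70% of its speed; a pose out of reach is approached as far as the arm can. A call with a number of a shift or a turn outside -1 to 1 is refused whole. A call with a gripper value outside its range is refused whole. The fingers move at their own pace and stop on an object; the grip force is fixed at half the most. Time passes only in rows, so rows that do not move let the fingers close. It gives the time, the measured TCP pose, the force and the opening at its end, in the units of the state.
- r.sense(): the state, without advancing time (a new reading comes with each control period).
- r.capture(name): name is "scene" or "side" or "wrist"; returns a dict with "img" (480x640x3 uint8, blue, green, red), "fx", "fy", "cx", "cy" (pixels), "dist" ([k1, k2, p1, p2, k3] as OpenCV has them; the pictures are not rectified), "R" (3x3) and "t" (3): a world point X has camera coordinates R X + t. Camera axes: x right, y down, z forward; pixel columns grow to the right and rows downward; lengths in m; the calibration is good to about 2 mm. A picture is of the moment at which its call begins. There is no depth.
- r.finish_job(): hands the job in, once; it reports no verdict.
The state is a dict: "time_s": time; "joints": joint angles; "joint_velocities": joint speeds; "effort": joint torques, N m; "tcp_pos": TCP position; "ee_rot": TCP orientation; "wrist_force": force on the tool from outside, world axes, zero at the start; "moment": the same for the moment, N m; "gripper_width": opening from 0.0 (shut) to 1.0 (fully open).
Only numpy, scipy, OpenCV 4.12 (cv2) and the standard library are available. Lean on these libraries where they do the work, as an engineer would, in place of code of your own. Each camera call takes 0.05 s, during which the arm holds its last target.

### The job

Put the flat wire whisk away in the tilt-out bin while the bin hangs open, lying lengthwise across it and let go, then push the bin gently shut until it clicks past its catch and stays shut by itself. It is thin plastic, so stop pushing once it has clicked, and leave the other kitchen things where they are.

Things in the scene. Friction and masses are not known exactly. Their poses are not given: they have to be found in the camera images.
- whisk: flat steel whisk, 190 mm long, 100 g, lying flat; a wooden spoon of like length lies near it. Origin on the underside at mid-length; x from handle to wire head, z up. Handle: flat bar 22 mm wide, 16 mm high, x = -92 to +10 mm; flat wire loops, up to 66 mm wide, 4 mm thick, 8 mm up, x = +10 to +92 mm. It balances between x = -15 and 0 mm.
- bin_unit: white plastic housing fixed on the shelf, 262 mm wide (y), 150 mm deep (x), 180 mm high, holding one grey bin. Origin on the shelf below the middle of its front face; x points inward (the direction to push the bin shut), y along its width. Its open front lies at x = 0; its roof begins at x = 12 mm.
- bin (a joint): tilt of the grey bin (rad): about 0 shut, growing as its top leans out of the housing towards the robot; starts at 0.6 to 0.72, stops at 0.78. A weak spring (2 N at the rim) and friction hold it open. A hidden snap catch grips it at a tilt between -0.07 and 0.09, differing each time. Caught, it stays shut when let go; not caught, it springs back to more than 0.2.
- bin_rim (a point): middle of the top edge of the bin's front panel, on its outer face (the face towards the robot); axes of the bin: z up along the panel, x inward. The panel is 6 mm thick, 252 mm wide and 160 mm high above the hinge and can be pushed anywhere on its outer face.
- bin_hinge (a point): middle of the level hinge line (along the housing's y), at the foot of the front panel's outer face, 8 mm above the shelf; axes of the bin. Pushing the bin past its catch takes 7 to 20 N at the rim over the last 15 mm, then the push drops for a moment, then a rubber buffer adds about 9 N per mm. The plastic cracks above 30 N.
- bin_floor (a point): middle of the bin's inner floor, 45 mm inward of the front panel's outer face, axes of the bin. Inside, the bin is 84 mm deep (x), 214 mm wide (y); its back wall is 110 mm high. Leaning out, it forms a V over the hinge line into which things slide.
- spoon: wooden spoon, 190 mm long, lying beside the whisk; to be left alone. Origin on its underside.
- mug: white mug, 82 mm across, 95 mm high; to be left alone. Origin under its centre.
- bowl: red bowl, 140 mm across, 60 mm high; to be left alone. Origin under its centre.
Mind the look-alikes: they are no part of the job. Of the things that look like the whisk, the smaller one is meant.

How it is judged:
By the outcome, as a careful person would: the job done as asked, in the order asked, and still so for the second after the job is handed in, with the robot touching nothing.
It also fails if it takes over 72 s, if anything falls off the work surface, if the arm or the gripper's body presses on something with over 40 N, if the wrist force passes 120 N, or if a joint passes its speed limit or range.

## Working session

There is one attempt and no reset: what is moved stays moved. The work goes in short steps, Python scripts to look and compute and a shell command to move; the robot and the scene stay as the last step left them, time stands still between calls to the robot, and variables do not carry over. Pictures are saved under pics/ and viewed, and the job is handed in when it is done.

```bash
ls; mkdir -p pics
python3 - <<'E'
from station import r
import cv2
s=r.sense(); print(s['time_s'],s['tcp_pos'],s['ee_rot'],s['gripper_width'],r.grasp_offset)
for n in ['scene','side','wrist']:
    c=r.capture(n); cv2.imwrite(f'pics/{n}0.png',c['img']); print(n,c['fx'],c['dist'],c['R'],c['t'])
E
```

```text
pics
0.0 [6.24384649e-01 3.60012118e-05 2.21439745e-01] [[-1.88442075e-04 -9.99997485e-01 -2.23465365e-03]
 [-9.99999980e-01  1.88599213e-04 -7.01081314e-05]
 [ 7.05294090e-05  2.23464039e-03 -9.99997501e-01]] 0.9984210000991536 0.0187
scene 495.22925846260745 [-0.0562146  0.         0.         0.         0.       ] [[ 0.77298294 -0.6342304  -0.0157852 ]
 [-0.48603316 -0.57600578 -0.65725878]
 [ 0.40776113  0.51572195 -0.75349965]] [-0.43607608  0.30881734  0.88534326]
side 561.9875895293462 [-0.01344648  0.          0.          0.          0.        ] [[ 0.9965288  -0.08295702  0.00696273]
 [-0.04716449 -0.63152437 -0.7739202 ]
 [ 0.06859925  0.77090538 -0.63324485]] [-0.55197338  0.08673254  1.44087795]
wrist 388.4232163756639 [-0.06342758  0.          0.          0.          0.        ] [[-9.99998683e-01 -7.83356694e-04  1.42164250e-03]
 [-3.74722169e-04  9.63591925e-01  2.67377002e-01]
 [-1.57933479e-03  2.67376117e-01 -9.63590949e-01]] [ 0.6248993  -0.03270234  0.39083689]
```

View pics/scene0.png

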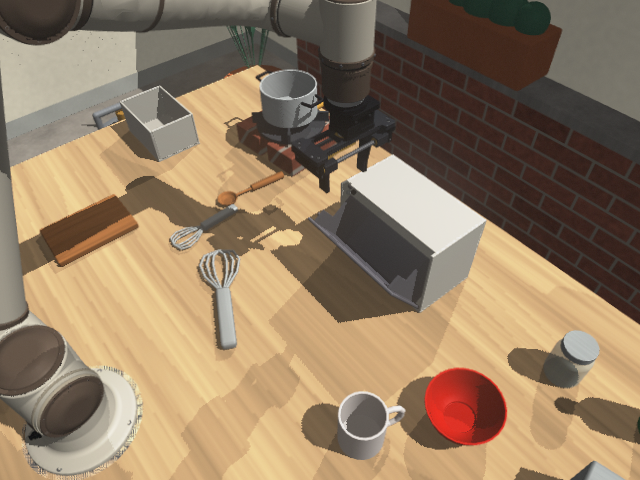

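View pics/side0.png

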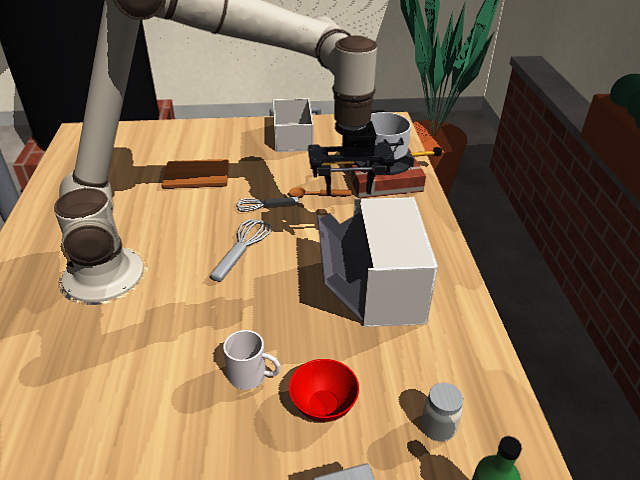

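View pics/wrist0.png

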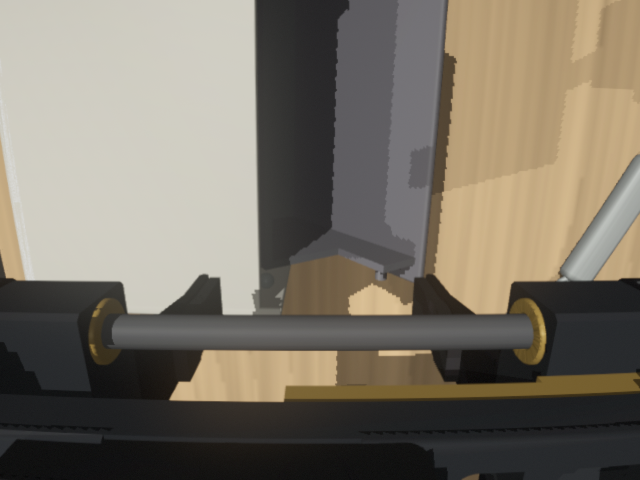

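The scene view shows two whisks. One is dark-handled at about (205,228), touching the region of the spoon at (250,190). The other is grey-handled at about (222,300). The bin is open at about (370,255), and the mug and bowl are well clear. I'll enlarge and measure both whisks.

```bash
cat > h.py <<'E'
from station import r
import numpy as np, cv2
def cam(n): return r.capture(n)
def K(c): return np.array([[c['fx'],0,c['cx']],[0,c['fy'],c['cy']],[0,0,1.]])
def ray(c,p):
    u=cv2.undistortPoints(np.array([[p]],float),K(c),np.array(c['dist'],float))[0,0]
    R=np.array(c['R']);t=np.array(c['t'])
    d=R.T@np.array([u[0],u[1],1.]); return -R.T@t, d/np.linalg.norm(d)
def onz(c,p,z):
    o,d=ray(c,p); return o+d*(z-o[2])/d[2]
def tri(c1,p1,c2,p2):
    o1,d1=ray(c1,p1);o2,d2=ray(c2,p2)
    A=np.stack([d1,-d2],1); s=np.linalg.lstsq(A,o2-o1,rcond=None)[0]
    a=o1+d1*s[0];b=o2+d2*s[1]; return (a+b)/2,np.linalg.norm(a-b)
def proj(c,X):
    rv=cv2.Rodrigues(np.array(c['R']))[0]
    return cv2.projectPoints(np.atleast_2d(np.array(X,float)),rv,np.array(c['t'],float),K(c),np.array(c['dist'],float))[0][:,0]
def crop(img,x0,y0,w,h,k,name):
    cv2.imwrite('pics/'+name,cv2.resize(img[y0:y0+h,x0:x0+w],None,fx=k,fy=k,interpolation=cv2.INTER_CUBIC))
E
python3 - <<'E'
import cv2
from h import crop
a=cv2.imread('pics/scene0.png');b=cv2.imread('pics/side0.png')
crop(a,160,160,140,200,3,'c1.png'); crop(b,200,170,180,150,4,'c2.png'); crop(a,300,140,200,180,4,'c3.png')
E
```

```text
(no output)
```

View pics/c1.png

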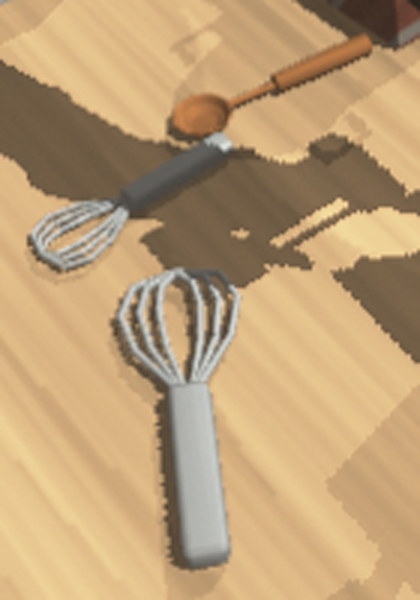

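View pics/c2.png

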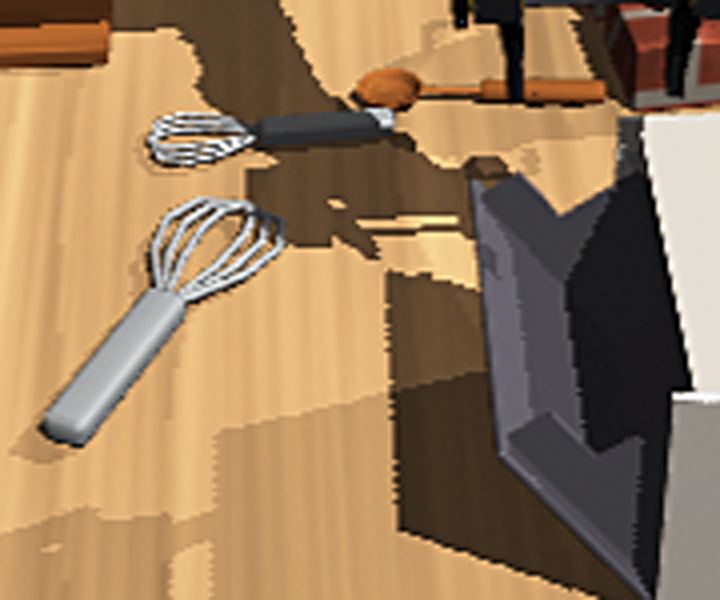

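View pics/c3.png

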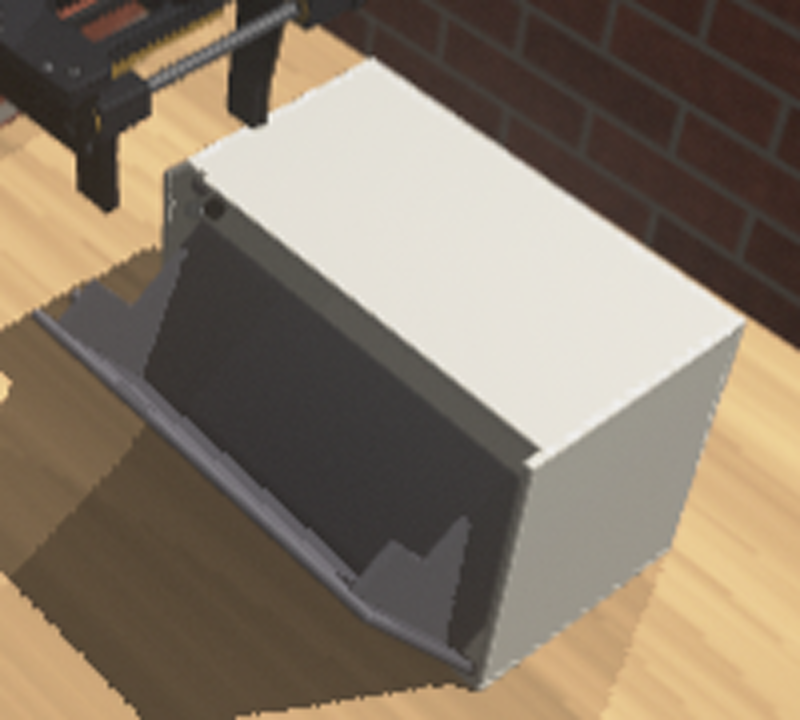

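Run:
```python
from h import *
a=cam('scene');b=cam('side')
def S(x,y): return (160+(x+.5)/3-.5,160+(y+.5)/3-.5)
def D(x,y): return (200+(x+.5)/4-.5,170+(y+.5)/4-.5)
P={'dark_head':(S(33,245),D(148,142)),'dark_end':(S(230,145),D(392,118)),'dark_joint':(S(125,205),D(256,138)),
'grey_head':(S(180,270),D(225,198)),'grey_headR':(S(240,292),D(283,240)),'grey_headL':(S(118,310),D(150,245)),'grey_end':(S(208,555),D(62,430)),'grey_joint':(S(190,385),D(172,298)),'spoon_end':(S(370,45),D(604,92)),'spoon_head':(S(172,115),D(358,88)),}
for k,(p,q) in P.items(): print(k,onz(a,p,.012).round(3),onz(b,q,.012).round(3),*[x.round(3) for x in tri(a,p,b,q)])
def B(x,y): return (300+(x+.5)/4-.5,140+(y+.5)/4-.5)
Q={'rimL':(B(38,315),D(472,183)),'rimR':(B(370,615),D(502,455)),'roofFL':(B(188,162),D(640,115)),'roofFR':(B(532,462),D(672,395)),'R_bottomfront':(B(480,688),None)}
for k,(p,q) in Q.items():
    print(k, *( [x.round(3) for x in tri(a,p,b,q)] if q else onz(a,p,0)))
o,d=ray(a,B(480,688));print(onz(a,B(480,688),0))
```

```text
dark_head [0.335 0.274 0.012] [0.335 0.258 0.012] [ 0.336  0.283 -0.002] 0.008
dark_end [0.514 0.268 0.012] [0.516 0.276 0.012] [0.515 0.267 0.016] 0.005
dark_joint [0.413 0.265 0.012] [0.415 0.258 0.012] [0.415 0.273 0.002] 0.002
grey_head [0.41  0.177 0.012] [0.392 0.186 0.012] [0.396 0.144 0.047] 0.006
grey_headR [0.433 0.129 0.012] [0.432 0.134 0.012] [0.432 0.125 0.018] 0.002
grey_headL [0.353 0.173 0.012] [0.34  0.135 0.012] [0.346 0.168 0.   ] 0.028
grey_end [ 0.292 -0.048  0.012] [ 0.29  -0.049  0.012] [ 0.291 -0.05   0.014] 0.002
grey_joint [0.357 0.078 0.012] [0.357 0.077 0.012] [0.357 0.078 0.011] 0.001
spoon_end [0.678 0.295 0.012] [0.679 0.298 0.012] [0.678 0.294 0.014] 0.002
spoon_head [0.497 0.331 0.012] [0.493 0.317 0.012] [0.495 0.33  0.008] 0.009
rimL [0.554 0.022 0.139] 0.0
rimR [ 0.551 -0.223  0.138] 0.001
roofFL [0.658 0.024 0.183] 0.001
roofFR [ 0.64  -0.231  0.183] 0.001
R_bottomfront 0.6426892649217544 -0.22990672613795715 1.1102230246251565e-16
[ 6.42689265e-01 -2.29906726e-01  1.11022302e-16]
```

Candidates: the dark-handled whisk, scene (171,242) to (236,208), is about 185 mm long. The grey-handled one, scene (221,250) to (229,348), is about 250 mm long. The dark-handled one is the smaller, and it is about 190 mm with a spoon of similar length (about 185 mm) beside it. So it is the one meant, and crop c1 confirms this. I'll hover over it.

```bash
python3 -m crank '[[-0.2,[-0.38,0.28,0],[0,0,0]],[-0.2,[-0.38,0.28,0],[0,0,0]],[-0.2,[-0.38,0.28,0],[0,0,0]],[-0.2,[-0.38,0.28,0],[0,0,0]],[-0.2,[-0.38,0.28,0],[0,0,0]],[-0.2,[-0.38,0.28,0],[0,0,0]],[-0.2,[-0.38,0.28,0],[0,0,0]],[-0.2,[0,0,0],[0,0,0.18]]]'
python3 -m crank '[[-0.2,[0,0,0],[0,0,0.18]],[-0.2,[0,0,0],[0,0,0.18]],[-0.2,[0,0,0],[0,0,0.18]],[-0.2,[0,0,0],[0,0,0.18]],[-0.2,[0,0,0],[0,0,0.18]],[-0.2,[0,0,0],[0,0,0.18]],[-0.2,[0,0,0],[0,0,0.18]],[-0.2,[0,0,0],[0,0,0.18]]]'
python3 -m crank '[[-0.2,[0,0,0],[0,0,0.18]],[-0.2,[0,0,0],[0,0,0.18]],[-0.2,[0,0,0],[0,0,0]]]'
python3 - <<'E'
from h import *
s=r.sense();print(s['time_s'],s['joints'],s['tcp_pos'],s['ee_rot'])
for n in ['wrist','scene','side']:
    cv2.imwrite(f'pics/{n}1.png',cam(n)['img'])
a=cv2.imread('pics/scene1.png');b=cv2.imread('pics/side1.png')
crop(a,300,140,200,180,4,'c4.png'); crop(b,290,170,160,160,4,'c5.png')
E
```

```text
time_s: 1.05
tcp_pos: [0.4264, 0.2697, 0.2229]
ee_rot: [[-0.138, -0.99, 0.0], [-0.99, 0.138, 0.001], [-0.001, -0.0, -1.0]]
wrist_force: [1.1, -1.1, -0.1]
gripper_width: 0.599
time_s: 1.85
tcp_pos: [0.4289, 0.266, 0.2225]
ee_rot: [[-0.958, -0.288, -0.0], [-0.288, 0.958, 0.0], [0.0, 0.0, -1.0]]
wrist_force: [-0.0, -0.0, -0.5]
gripper_width: 0.598
time_s: 2.15
tcp_pos: [0.4289, 0.266, 0.2225]
ee_rot: [[-1.0, -0.016, -0.0], [-0.016, 1.0, -0.0], [0.0, -0.0, -1.0]]
wrist_force: [0.1, -0.7, -0.4]
gripper_width: 0.598
2.15 [ 5.02601396e+01  1.02872475e+01 -1.60958593e+01 -7.25450118e-03
 -6.36230897e+01 -1.39347935e+02] [0.42889044 0.265965   0.22250329] [[-9.99874146e-01 -1.58640578e-02 -1.56363023e-04]
 [-1.58640563e-02  9.99874158e-01 -1.06412224e-05]
 [ 1.56512159e-04 -8.15933136e-06 -9.99999988e-01]]
```

View pics/wrist1.png

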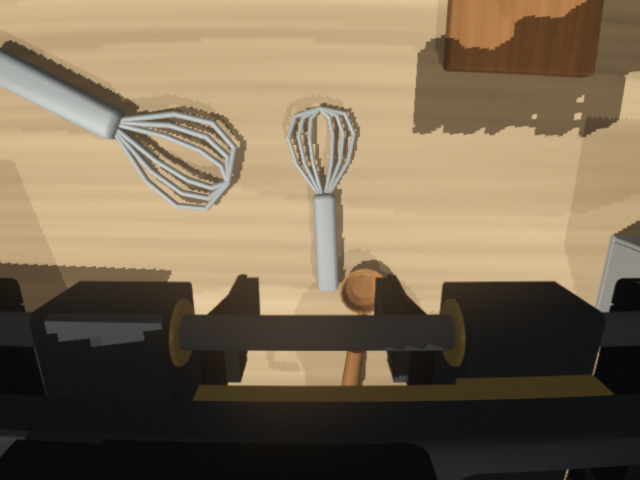

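View pics/c4.png

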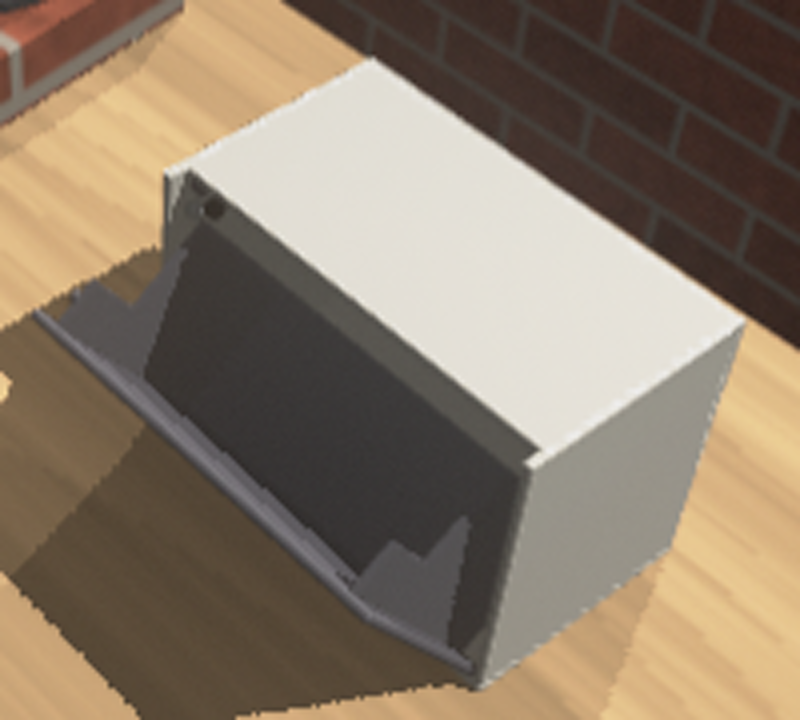

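View pics/c5.png

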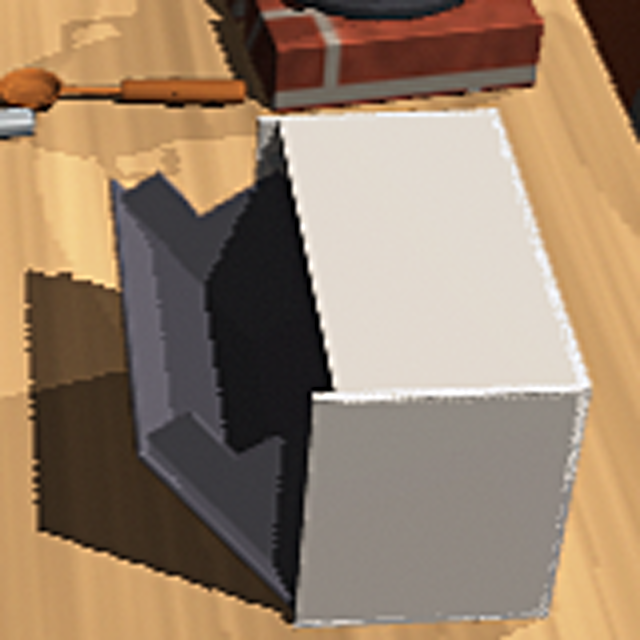

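The wrist view shows the dark-handled whisk with its head tip at (322,105), joint at (325,195) and handle end at (328,290). The spoon bowl is at (362,290). I'll locate the whisk axis and the housing corners.

Run:
```python
from h import *
a=cam('scene');b=cam('side');w=cam('wrist')
for n,p,z in [('tip',(322,105),.008),('headL',(287,145),.008),('headR',(357,145),.008),('joint',(325,195),.016),('jl',(314,196),.016),('jr',(334,196),.016),('end',(328,290),.016),('el',(319,290),.016),('er',(337,290),.016)]:
    print(n,onz(w,p,z).round(4))
B=lambda x,y:(300+(x+.5)/4-.5,140+(y+.5)/4-.5)
D=lambda x,y:(290+(x+.5)/4-.5,170+(y+.5)/4-.5)
for n,p,q in [('FL',(165,175),(262,120)),('FR',(530,465),(315,398)),('BL',(375,58),(497,112)),('BR',(743,322),(588,388)),('rimL',(38,315),(112,182)),('rimR',(370,615),(142,455)),('FRbot',(480,688),(300,622))]:
    X,e=tri(a,B(*p),b,D(*q)); print(n,X.round(4),round(e,4))
```

```text
tip [0.3342 0.2698 0.008 ]
headL [0.3712 0.2374 0.008 ]
headR [0.37   0.3039 0.008 ]
joint [0.4172 0.2744 0.016 ]
jl [0.4184 0.2639 0.016 ]
jr [0.418  0.2831 0.016 ]
end [0.5154 0.2798 0.016 ]
el [0.5156 0.2706 0.016 ]
er [0.5153 0.2891 0.016 ]
FL [0.6483 0.0311 0.1751] 0.0009
FR [ 0.6418 -0.2286  0.1785] 0.0005
BL [0.7954 0.0245 0.1796] 0.0015
BR [ 0.788  -0.2339  0.1798] 0.0006
rimL [0.5542 0.0213 0.1398] 0.0003
rimR [ 0.5505 -0.2232  0.1383] 0.0008
FRbot [ 0.6433 -0.2294  0.0013] 0.0028
```

The sizes agree with the description: head 66 mm wide, 184 mm tip to end, wire joint at x = +9 mm. I'll go down to the handle at whisk x = -8 mm.

```bash
python3 -m crank '[[-0.2,[-0.05,0.09,0],[0,0,-0.05]],[-0.2,[0,0,0.5],[0,0,0]],[-0.2,[0,0,0.5],[0,0,0]],[-0.2,[0,0,0.5],[0,0,0]],[-0.2,[0,0,0.3],[0,0,0]],[-0.2,[0,0,0.2],[0,0,0]],[-0.2,[0,0,0],[0,0,0]]]'
python3 - <<'E'
from h import *
w=cam('wrist');cv2.imwrite('pics/w2.png',w['img'])
E
```

```text
time_s: 3.15
tcp_pos: [0.4324, 0.2734, 0.0197]
ee_rot: [[-0.998, -0.055, -0.005], [-0.055, 0.998, -0.005], [0.005, -0.005, -1.0]]
wrist_force: [1.1, -0.3, -0.2]
gripper_width: 0.599
```

View pics/w2.png

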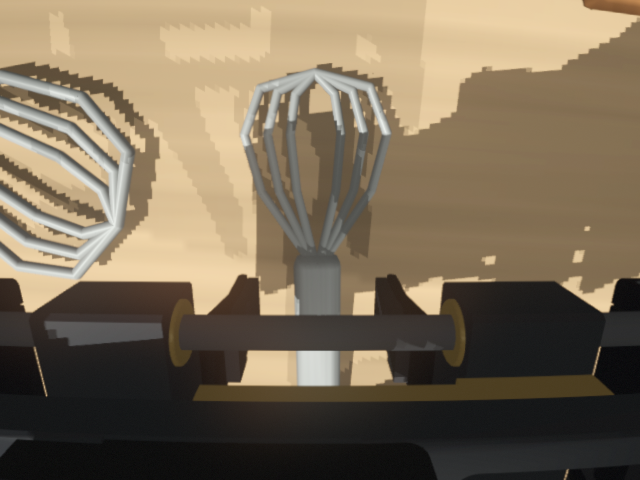

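The handle (col 318) is centred between the fingers (258 and 377). I'll lower the last 15 mm and close.

```bash
python3 -m crank '[[-0.2,[-0.02,0,0.15],[0,0,0]],[-0.2,[0,0,0],[0,0,0]],[1,[0,0,0],[0,0,0]],[1,[0,0,0],[0,0,0]],[1,[0,0,0],[0,0,0]],[1,[0,0,0],[0,0,0]],[1,[0,0,0],[0,0,0]],[1,[0,0,0],[0,0,0]]]'
python3 -m crank '[[1,[0,0,0],[0,0,0]],[1,[0,0,0],[0,0,0]],[1,[0,0,-0.3],[0,0,0]],[1,[0,0,-0.3],[0,0,0]],[1,[0,0,-0.4],[0,0,0]],[1,[0,0,-0.4],[0,0,0]],[1,[0,0,-0.4],[0,0,0]],[1,[0,0,0],[0,0,0]]]'
python3 - <<'E'
from h import *
w=cam('wrist');cv2.imwrite('pics/w3.png',w['img'])
print(r.sense()['gripper_width']*87)
E
```

```text
time_s: 4.0
tcp_pos: [0.4358, 0.2751, 0.0079]
ee_rot: [[-0.998, -0.055, 0.0], [-0.055, 0.998, -0.0], [-0.0, -0.0, -1.0]]
wrist_force: [-1.8, -0.9, 4.8]
gripper_width: 0.251
time_s: 4.8
tcp_pos: [0.4385, 0.2777, 0.1933]
ee_rot: [[-0.998, -0.056, 0.009], [-0.056, 0.998, 0.009], [-0.01, 0.008, -1.0]]
wrist_force: [0.5, -0.2, -1.1]
gripper_width: 0.245
21.47632326686558
```

View pics/w3.png

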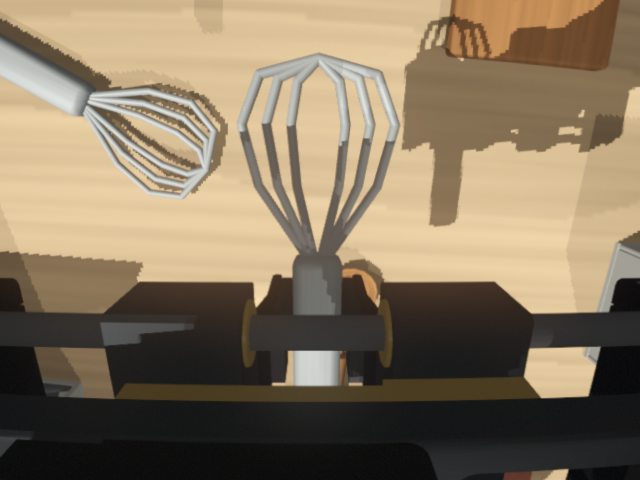

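The grip holds at 21.5 mm, which matches the 22 mm handle. The picture shows the whisk straight in the jaws with its tip at (320,53). Next I'll lift further and turn it parallel to the bin.

```bash
python3 - <<'E'
from h import *
w=cam('wrist');s=r.sense();R=np.array(s['ee_rot']);p=np.array(s['tcp_pos'])
print(p,R.round(4),s['joints'].round(1) if hasattr(s['joints'],'round') else s['joints'])
for q,dz in [((320,53),.0),((318,255),.008)]:
    X=onz(w,q,p[2]+dz);print('tool',(R.T@(X-p)).round(4))
E
python3 -m crank '[[1,[0,0,-0.4],[0,0,-0.19]],[1,[0,0,0],[0,0,-0.19]],[1,[0,0,0],[0,0,-0.19]],[1,[0,0,0],[0,0,-0.19]],[1,[0,0,0],[0,0,-0.19]],[1,[0,0,0],[0,0,-0.19]],[1,[0,0,0],[0,0,-0.19]],[1,[0,0,0],[0,0,-0.19]]]'
python3 -m crank '[[1,[0,0,0],[0,0,-0.19]],[1,[0,0,0],[0,0,-0.19]],[1,[0,0,0],[0,0,0]]]'
python3 - <<'E'
from h import *
s=r.sense();R=np.array(s['ee_rot']);p=np.array(s['tcp_pos'])
print(p,R.round(4),s['joints'])
E
```

```text
[0.43568283 0.27543748 0.18784959] [[-9.985e-01 -5.450e-02  5.000e-04]
 [-5.450e-02  9.985e-01  1.900e-03]
 [-6.000e-04  1.900e-03 -1.000e+00]] [ 5.030e+01  1.310e+01 -1.780e+01 -1.000e-01 -5.900e+01 -1.372e+02]
tool [ 1.006e-01  2.800e-03 -1.000e-04]
tool [ 0.0196  0.0021 -0.008 ]
time_s: 5.7
tcp_pos: [0.4349, 0.2745, 0.2249]
ee_rot: [[-0.311, -0.95, -0.004], [-0.95, 0.311, -0.003], [0.004, 0.002, -1.0]]
wrist_force: [0.2, 0.3, -0.3]
gripper_width: 0.247
time_s: 6.0
tcp_pos: [0.435, 0.2746, 0.2252]
ee_rot: [[-0.024, -1.0, -0.003], [-1.0, 0.024, -0.003], [0.003, 0.003, -1.0]]
wrist_force: [0.2, -0.2, -1.4]
gripper_width: 0.248
[0.43503541 0.27460312 0.22521183] [[-0.024  -0.9997 -0.0033]
 [-0.9997  0.024  -0.003 ]
 [ 0.003   0.0032 -1.    ]] [ 5.03337283e+01  1.12656657e+01 -1.44224713e+01 -4.21532418e-02
 -6.45636889e+01 -5.16929187e+01]
```

```bash
python3 -m crank '[[1,[0.45,-0.2,0],[0,0,0]],[1,[0.45,-0.2,0],[0,0,0]],[1,[0.45,-0.2,0],[0,0,0]],[1,[0.45,-0.2,0],[0,0,0]],[1,[0.45,-0.2,0],[0,0,0]],[1,[0.45,-0.2,0],[0,0,0]],[1,[0.45,-0.2,0],[0,0,0]],[1,[0.45,-0.2,0],[0,0,0]]]'
python3 -m crank '[[1,[0,0,0],[0.19,0,0]],[1,[0,0,0],[0.19,0,0]],[1,[0,0,0],[0.18,0,0]],[1,[0,0,0],[0,0,0]]]'
python3 - <<'E'
from h import *
s=r.sense();R=np.array(s['ee_rot']);p=np.array(s['tcp_pos'])
print(p,R.round(4),s['joints'])
for n in ['wrist','scene','side']:
    cv2.imwrite(f'pics/{n}4.png',cam(n)['img'])
E
```

```text
time_s: 6.8
tcp_pos: [0.5872, -0.0904, 0.2259]
ee_rot: [[-0.027, -1.0, -0.003], [-1.0, 0.027, 0.0], [-0.0, 0.003, -1.0]]
wrist_force: [1.0, 0.7, -0.7]
gripper_width: 0.246
time_s: 7.2
tcp_pos: [0.5773, -0.0899, 0.2193]
ee_rot: [[-0.028, -0.911, 0.411], [-1.0, 0.026, -0.011], [-0.0, -0.411, -0.912]]
wrist_force: [-0.2, -1.2, -0.8]
gripper_width: 0.249
[ 0.577302   -0.08990623  0.21925142] [[-2.850e-02 -9.114e-01  4.106e-01]
 [-9.996e-01  2.610e-02 -1.140e-02]
 [-3.000e-04 -4.107e-01 -9.117e-01]] [  9.27288571   7.35603509 -27.58920355   8.52655393 -31.47138503
 -17.25766697]
```

View pics/scene4.png

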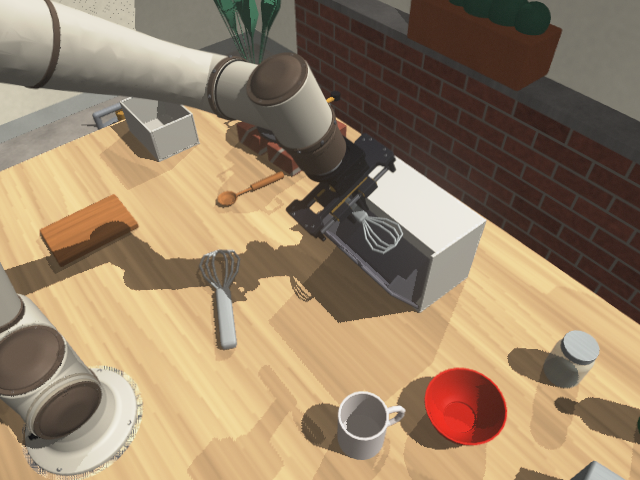

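View pics/side4.png

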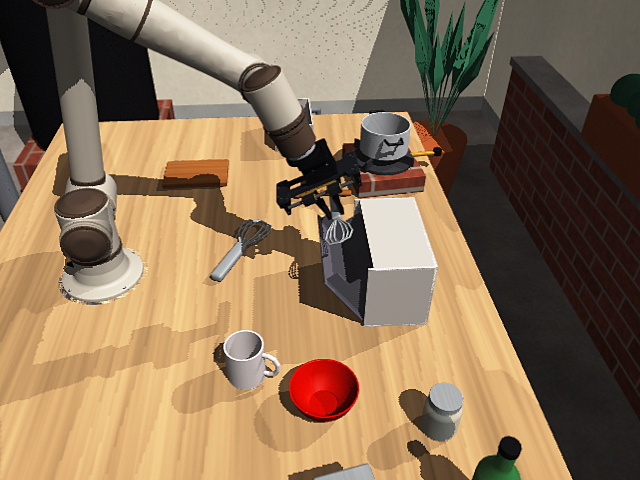

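View pics/wrist4.png

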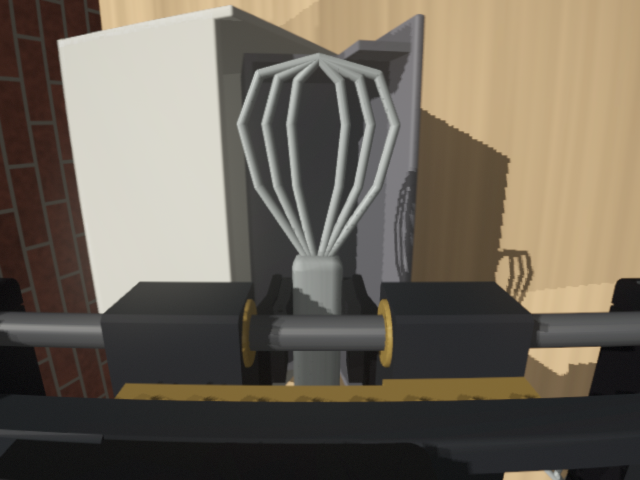

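The whisk hangs over the open bin, aligned with it. In the wrist view the rim's end corner is at (422,15), the housing corner at (232,8) and the whisk tip at (320,55). I'll check the lateral fit and work out the descent.

Run:
```python
from h import *
w=cam('wrist');s=r.sense();R=np.array(s['ee_rot']);p=np.array(s['tcp_pos'])
O=np.array([.644,-.0995,0]);xi=np.array([.9997,-.025,0]);yl=np.array([.025,.9997,0])
loc=lambda X:np.array([(X-O)@xi,(X-O)@yl,X[2]]).round(4)
print('tcp',loc(p)); 
print('rimR',loc(onz(w,(422,15),.139)),'houseR',loc(onz(w,(232,8),.18)))
print('tip',loc(p+R@[.101,.0028,0]),'end',loc(p+R@[-.083,.001,-.008]), 'mid',loc(p+R@[.009,.002,-.004]))
print('R',R.round(3), s['tcp_pos'])
for tgt in [(-.055,.008,.19),(-.018,.008,.112)]:
    T=O+xi*tgt[0]+yl*tgt[1]+np.array([0,0,tgt[2]]); print((R.T@(T-p)).round(4)); p=T
```

```text
tcp [-0.0555  0.01    0.2284]
rimR [-0.0779 -0.125   0.139 ] houseR [ 0.0193 -0.1295  0.18  ]
tip [-0.0579 -0.0911  0.2271] end [-0.0598  0.0929  0.2352] mid [-0.059   0.0009  0.2311]
R [[-0.024 -0.904  0.426]
 [-1.     0.022 -0.01 ]
 [-0.001 -0.426 -0.904]] [ 0.58880859 -0.08816656  0.22835504]
[0.002  0.0159 0.0349]
[ 0.0001 -0.0002  0.0863]
```

Run:
```python
from h import *
w=cam('wrist');cv2.imwrite('pics/w5.png',w['img']);s=r.sense();print(s['tcp_pos'],s['time_s'])
crop(w['img'],200,0,260,200,3,'c6.png')
```

```text
[ 0.58917822 -0.08811419  0.2285413 ] 7.45
```

View pics/c6.png

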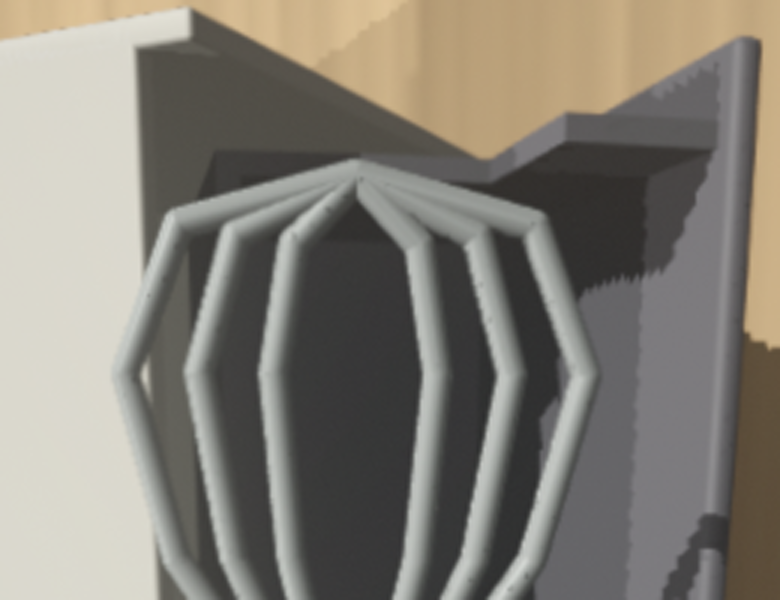

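Run:
```python
from h import *
w=cam('wrist');s=r.sense()
O=np.array([.644,-.0995,0]);xi=np.array([.9997,-.025,0]);yl=np.array([.025,.9997,0])
loc=lambda X:np.array([(X-O)@xi,(X-O)@yl,X[2]]).round(4)
C=lambda x,y:(200+(x+.5)/3-.5,(y+.5)/3-.5)
print('rim',loc(onz(w,C(757,42),.139)),'house',loc(onz(w,C(192,10),.18)),'roof',loc(onz(w,C(137,45),.18)),'rim2',loc(onz(w,C(735,480),.139)))
print('sidewall top peak inner edge',loc(onz(w,C(570,142),.12)))
```

```text
rim [-0.0921 -0.1241  0.139 ] house [ 0.0007 -0.1293  0.18  ] roof [ 0.0129 -0.1249  0.18  ] rim2 [-0.0936 -0.0461  0.139 ]
sidewall top peak inner edge [-0.0529 -0.1131  0.12  ]
```

The settled view now agrees to 2 mm: rim at -92 mm, front at 0, roof at +12. The whisk ends are at ±92 mm and the bin's inside is ±107 mm. I'll lower it in.

```bash
python3 -m crank '[[1,[0.01,0.16,0.35],[0,0,0]],[1,[0,0,0.2],[0,0,0]],[1,[0,0,0.2],[0,0,0]],[1,[0,0,0.2],[0,0,0]],[1,[0,0,0.2],[0,0,0]],[1,[0,0,0],[0,0,0]],[1,[0,0,0],[0,0,0]]]'
python3 - <<'E'
from h import *
w=cam('wrist');cv2.imwrite('pics/w6.png',w['img']);s=r.sense();p=np.array(s['tcp_pos'])
O=np.array([.644,-.0995,0]);xi=np.array([.9997,-.025,0]);yl=np.array([.025,.9997,0])
print((p-O)@xi,(p-O)@yl,p[2],s['wrist_force'],s['time_s'])
crop(cam('scene')['img'],260,120,240,180,3,'c7.png')
E
```

```text
time_s: 8.2
tcp_pos: [0.6225, -0.0903, 0.1167]
ee_rot: [[-0.024, -0.905, 0.425], [-1.0, 0.022, -0.01], [0.0, -0.425, -0.905]]
wrist_force: [-0.2, -0.9, -1.3]
gripper_width: 0.252
-0.021471442228426924 0.008805258696653454 0.11756065786655993 [-0.94719586  0.29497652 -0.94359801] 8.25
```

View pics/w6.png

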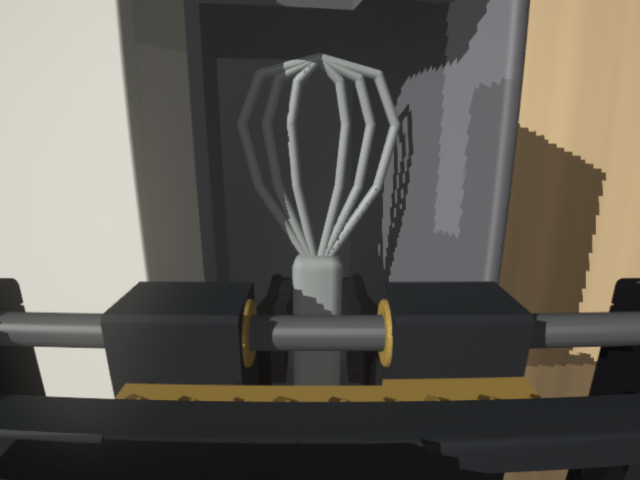

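View pics/c7.png

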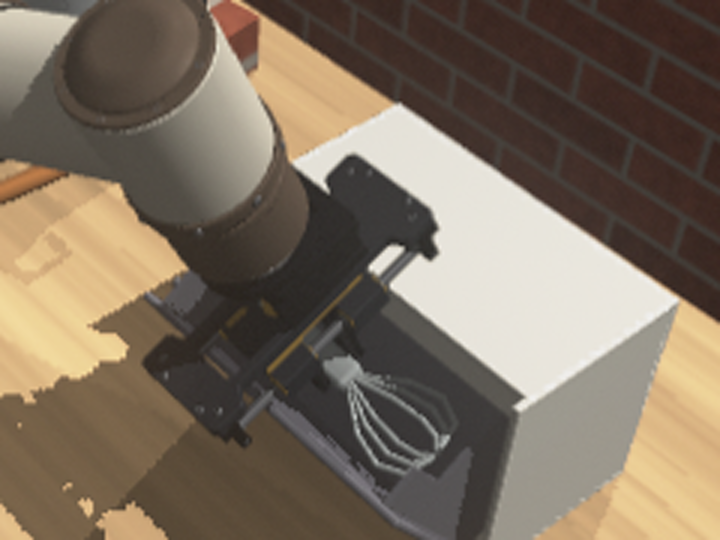

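The whisk is inside the bin's mouth and clear of the walls; the wrist shows only about 1 N. I'll lower a little more and release with a small opening.

```bash
python3 -m crank '[[1,[0,0,0.06],[0,0,0]],[1,[0,0,0],[0,0,0]],[0.25,[0,0,0],[0,0,0]],[0.25,[0,0,0],[0,0,0]],[0.25,[0,0,0],[0,0,0]],[0.25,[0,0,0],[0,0,0]],[0.25,[0,0,0],[0,0,0]],[0.25,[0,0,0],[0,0,0]]]'
python3 - <<'E'
from h import *
w=cam('wrist');cv2.imwrite('pics/w7.png',w['img'])
E
```

```text
time_s: 9.1
tcp_pos: [0.6243, -0.0903, 0.1113]
ee_rot: [[-0.024, -0.905, 0.426], [-1.0, 0.021, -0.01], [0.0, -0.426, -0.905]]
wrist_force: [0.1, 0.4, 0.3]
gripper_width: 0.376
```

View pics/w7.png

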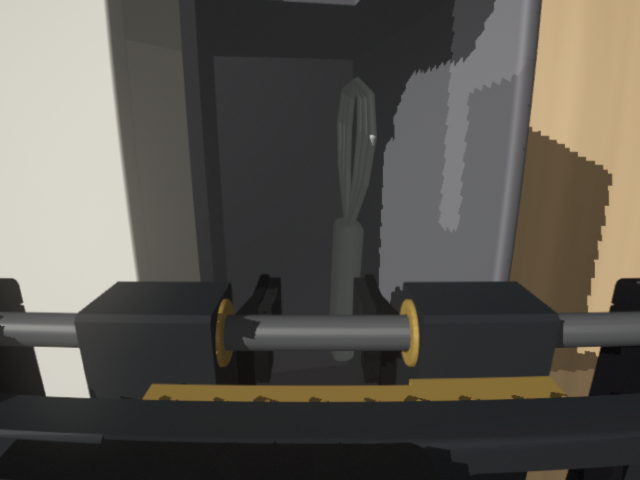

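The whisk has dropped into the V, lying lengthwise from (355,80) to (345,360). I'll retract along the way I came in.

```bash
python3 -m crank '[[0.25,[0,0,-0.3],[0,0,0]],[0.25,[0,0,-0.4],[0,0,0]],[0.25,[0,0,-0.4],[0,0,0]],[0.25,[0,-0.1,-0.4],[0,0,0]],[1,[0,0,0],[0,0,0]],[1,[0,0,0],[0,0,0]]]'
python3 - <<'E'
from h import *
s=r.sense();print(s['tcp_pos'],s['joints'],s['wrist_force'])
w=cam('wrist');cv2.imwrite('pics/w8.png',w['img'])
crop(cam('side')['img'],290,170,160,160,4,'c8.png')
E
```

```text
time_s: 9.75
tcp_pos: [0.5697, -0.0889, 0.2527]
ee_rot: [[-0.024, -0.903, 0.428], [-1.0, 0.022, -0.009], [-0.001, -0.428, -0.904]]
wrist_force: [-0.5, -0.2, -1.5]
gripper_width: 0.269
[ 0.56965259 -0.08890466  0.25270794] [  9.63244797   4.33585426 -26.11446679   8.13409004 -34.84871562
 -16.66742547] [-0.48657491 -0.19997242 -1.54155529]
```

View pics/w8.png

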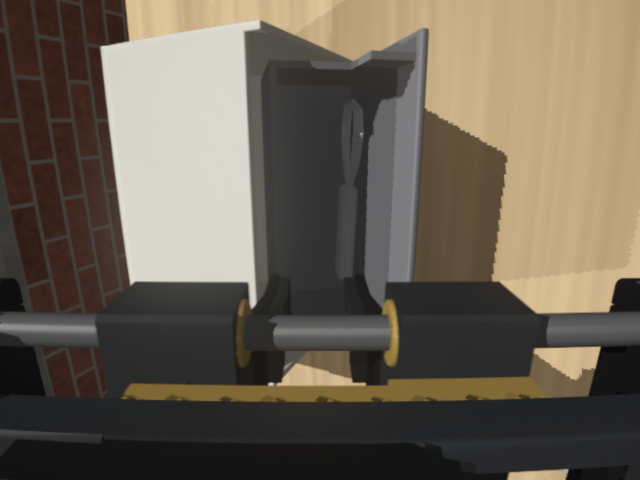

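View pics/c8.png

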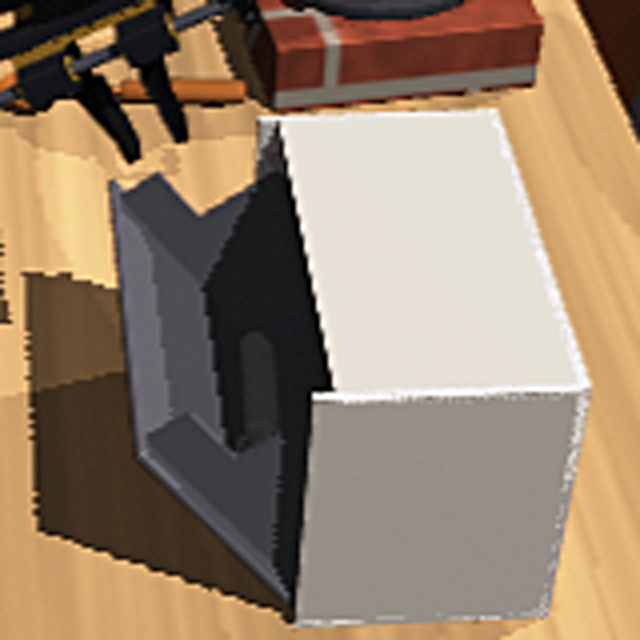

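The wrist and side views show the whisk lying across the bin at the foot of the V, and the bin still open. Next I'll close the fingers and turn 90° so the stiff side of the fingers pushes, then move in front of the panel.

```bash
python3 -m crank '[[1,[0,0,-0.2],[0,0,0.19]],[1,[0,0,0],[0,0,0.19]],[1,[0,0,0],[0,0,0.19]],[1,[0,0,0],[0,0,0.19]],[1,[0,0,0],[0,0,0.19]],[1,[0,0,0],[0,0,0.19]],[1,[0,0,0],[0,0,0.19]],[1,[0,0,0],[0,0,0.19]]]'
python3 -m crank '[[1,[0,0,0],[0,0,0.19]],[1,[0,0,0],[0,0,0.19]],[1,[0,0,0],[0,0,0.1]],[1,[0,0,0],[0,0,0]],[1,[0,0,0],[0,0,0]]]'
cat >> h.py <<'E'
O=np.array([.644,-.0985,0]);xi=np.array([.9997,-.025,0]);yl=np.array([.025,.9997,0])
loc=lambda X:np.array([(X-O)@xi,(X-O)@yl,X[2]]).round(4)
def st():
    s=r.sense();R=np.array(s['ee_rot']);p=np.array(s['tcp_pos']); return s,R,p
def go(T,p,R):
    W=O+xi*T[0]+yl*T[1]+np.array([0,0,T[2]]); return (R.T@(W-p)).round(4)
E
python3 - <<'E'
from h import *
s,R,p=st();print(loc(p),R.round(3),s['joints'])
print(go((-.14,0,.2),p,R));print(go((-.14,0,.12),p,R))
E
```

```text
time_s: 10.65
tcp_pos: [0.5605, -0.089, 0.2669]
ee_rot: [[-0.853, -0.306, 0.422], [-0.342, 0.939, -0.011], [-0.393, -0.154, -0.907]]
wrist_force: [1.1, -0.5, 0.3]
gripper_width: 0.006
time_s: 11.15
tcp_pos: [0.5607, -0.0889, 0.2678]
ee_rot: [[-0.906, 0.022, 0.423], [0.019, 1.0, -0.01], [-0.423, -0.001, -0.906]]
wrist_force: [0.2, 0.4, -0.3]
gripper_width: 0.004
[-0.0835  0.0075  0.2678] [[-0.906  0.022  0.423]
 [ 0.019  1.    -0.01 ]
 [-0.423 -0.001 -0.906]] [   9.86853135    2.79572607  -25.27890474    7.80999754  -37.55936535
 -106.28506273]
[ 0.0799 -0.0072  0.0375]
[ 0.1138 -0.0072  0.11  ]
```

```bash
python3 -m crank '[[1,[0.4,-0.04,0.19],[0,0,0]],[1,[0.4,-0.04,0.19],[0,0,0]],[1,[0.17,0,0.36],[0,0,0]],[1,[0.17,0,0.36],[0,0,0]],[1,[0,0,0],[0,0,0]],[1,[0,0,0],[0,0,0]]]'
python3 - <<'E'
from h import *
s,R,p=st();print(loc(p),R.round(3),s['joints'],s['wrist_force'])
cv2.imwrite('pics/w9.png',cam('wrist')['img']);crop(cam('side')['img'],200,120,250,200,3,'c9.png')
print(R.T@np.array([.9997,-.025,0]),R.T@[0,0,1])
E
```

```text
time_s: 11.75
tcp_pos: [0.5059, -0.0965, 0.1246]
ee_rot: [[-0.906, 0.021, 0.422], [0.02, 1.0, -0.006], [-0.422, 0.003, -0.906]]
wrist_force: [-0.2, -0.2, 0.7]
gripper_width: 0.005
[-0.1381 -0.0015  0.1246] [[-0.906  0.021  0.422]
 [ 0.02   1.    -0.006]
 [-0.422  0.003 -0.906]] [   7.98194321    7.65054666  -49.25337303   23.85473898   -9.13802389
 -121.99094898] [-0.16111306 -0.21854261  0.67697843]
[-0.90644951 -0.00427435  0.42232227] [-0.42233165  0.00343594 -0.90643487]
```

View pics/c9.png

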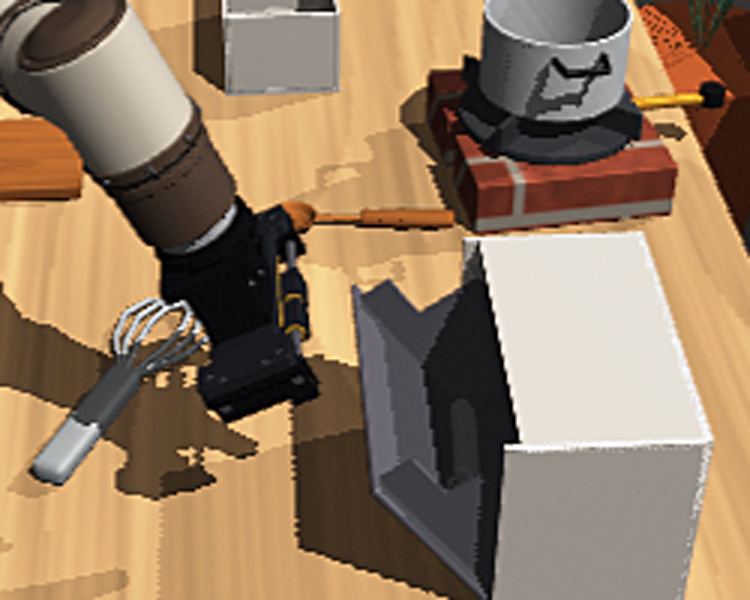

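View pics/w9.png

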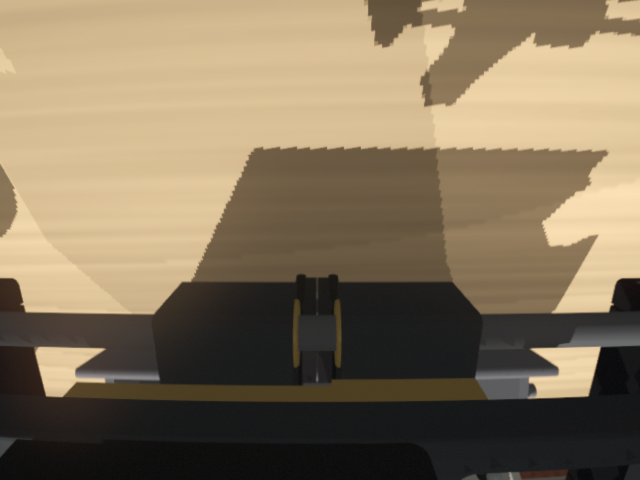

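Joint 5 has reached its range limit (-9.14°) at this tilt, so I'll bring the tool nearer to upright before pushing.

```bash
python3 -m crank '[[1,[0,0,0],[0,0.15,0]],[1,[0,0,0],[0,0.19,0]],[1,[0,0,0],[0,0,0]],[1,[0,0,0],[0,0,0]]]'
python3 - <<'E'
from h import *
s,R,p=st();print(loc(p),R.round(3),s['joints'],s['wrist_force'])
print(R.T@np.array([.9997,-.025,0]),R.T@[0,0,1], R.T@yl)
E
```

```text
time_s: 12.25
tcp_pos: [0.5092, -0.1018, 0.127]
ee_rot: [[-0.975, 0.03, 0.219], [0.027, 1.0, -0.015], [-0.22, -0.008, -0.976]]
wrist_force: [-1.0, -0.2, -0.9]
gripper_width: 0.002
[-0.1347 -0.0067  0.127 ] [[-0.975  0.03   0.219]
 [ 0.027  1.    -0.015]
 [-0.22  -0.008 -0.976]] [   8.17820681   11.74394107  -33.07119623    4.83609799  -32.85403356
 -103.6099808 ] [-0.95030485 -0.17461412 -0.94577715]
[-0.97560489  0.00475617  0.21953942] [-0.21957031 -0.00837283 -0.97556075] [ 0.00280176  0.99996618 -0.00921289]
```

```bash
python3 -m crank '[[1,[-0.15,0.03,0.03],[0,0,0]],[1,[-0.15,0.03,0.03],[0,0,0]],[1,[0,0,0],[0,0,0]],[1,[0,0,0],[0,0,0]]]'
python3 -m crank '[[1,[-0.05,0,0.01],[0,0,0]],[1,[-0.05,0,0.01],[0,0,0]],[1,[-0.05,0,0],[0,0,0]],[1,[-0.05,0,-0.01],[0,0,0]],[1,[0,0,0],[0,0,0]]]'
python3 - <<'E'
from h import *
s,R,p=st();print(loc(p),s['joints'],s['wrist_force'])
crop(cam('side')['img'],200,120,250,200,3,'c10.png')
E
```

```text
time_s: 12.65
tcp_pos: [0.5361, -0.0975, 0.1253]
ee_rot: [[-0.977, 0.03, 0.212], [0.027, 0.999, -0.016], [-0.213, -0.01, -0.977]]
wrist_force: [0.3, -0.3, -1.2]
gripper_width: 0.008
time_s: 13.15
tcp_pos: [0.558, -0.0981, 0.129]
ee_rot: [[-0.976, 0.03, 0.214], [0.027, 1.0, -0.016], [-0.214, -0.01, -0.977]]
wrist_force: [-0.1, -0.4, -0.5]
gripper_width: 0.008
[-0.0859 -0.0017  0.129 ] [   7.82710569   15.97767491  -26.43774249    4.45308968  -35.55732736
 -102.83105054] [-0.09273079 -0.40061398 -0.54685329]
```

View pics/c10.png

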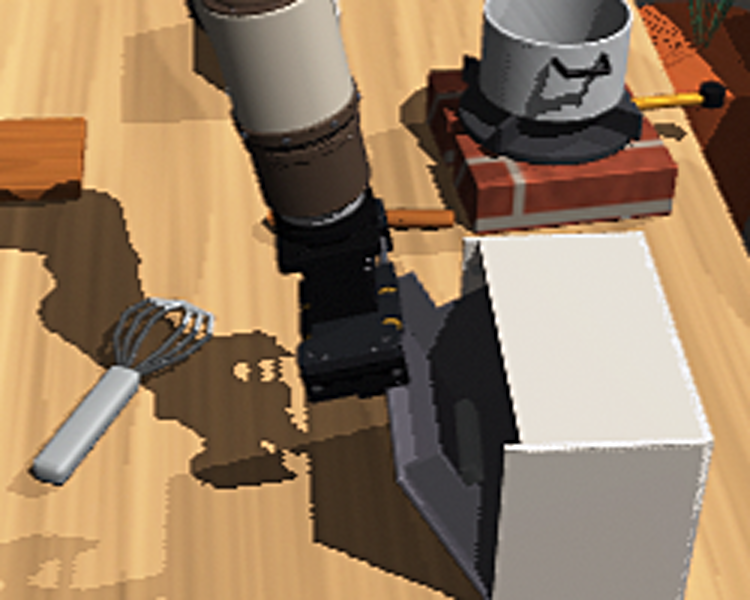

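The panel is moving with the fingers and the force is under 2 N. I'll keep going in 5 mm steps, rising with the rim.

```bash
python3 -m crank '[[1,[-0.05,0,-0.01],[0,0,0]],[1,[-0.05,0,-0.01],[0,0,0]],[1,[-0.05,0,-0.01],[0,0,0]],[1,[-0.05,0,-0.01],[0,0,0]],[1,[-0.05,0,-0.01],[0,0,0]],[1,[-0.05,0,-0.01],[0,0,0]],[1,[-0.05,0,0],[0,0,0]],[1,[0,0,0],[0,0,0]]]'
python3 - <<'E'
from h import *
s,R,p=st();print(loc(p),s['joints'],s['wrist_force'])
crop(cam('side')['img'],200,120,250,200,3,'c11.png')
E
```

```text
time_s: 14.0
tcp_pos: [0.5909, -0.0989, 0.1422]
ee_rot: [[-0.976, 0.03, 0.214], [0.027, 1.0, -0.016], [-0.214, -0.01, -0.977]]
wrist_force: [0.0, 0.0, 0.3]
gripper_width: 0.008
[-0.0531 -0.0018  0.1422] [   7.2400217    17.97473643  -20.92935537    3.91949413  -39.04054186
 -101.67588223] [0.02159721 0.04834643 0.2744306 ]
```

View pics/c11.png

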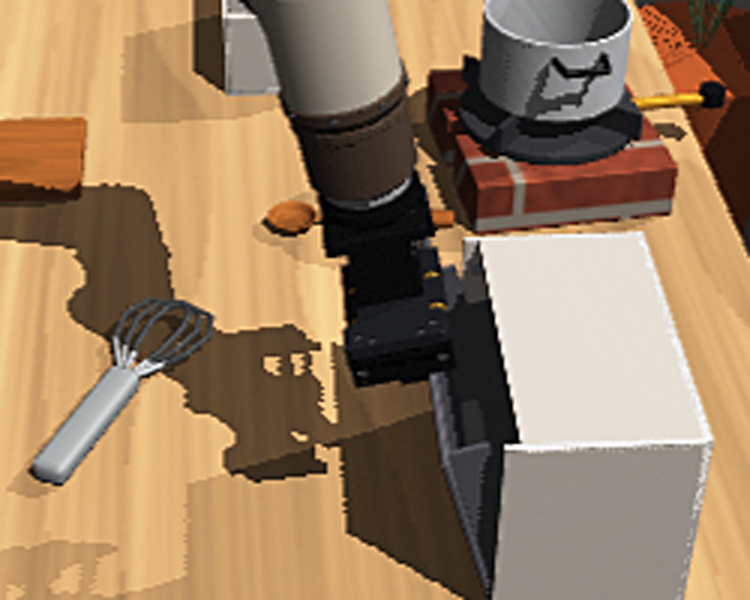

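```bash
python3 -m crank '[[1,[-0.05,0,0],[0,0,0]],[1,[-0.05,0,0],[0,0,0]],[1,[-0.05,0,0],[0,0,0]],[1,[-0.05,0,0],[0,0,0]],[1,[0,0,0],[0,0,0]]]'
python3 - <<'E'
from h import *
s,R,p=st();print(loc(p),s['wrist_force'])
E
python3 -m crank '[[1,[-0.02,0,0],[0,0,0]],[1,[-0.02,0,0],[0,0,0]],[1,[0,0,0],[0,0,0]]]'
python3 - <<'E'
from h import *
s,R,p=st();print(loc(p),s['wrist_force'])
crop(cam('side')['img'],200,120,250,200,3,'c12.png')
E
```

```text
time_s: 14.55
tcp_pos: [0.6102, -0.0995, 0.1461]
ee_rot: [[-0.977, 0.03, 0.213], [0.027, 0.999, -0.016], [-0.213, -0.01, -0.977]]
wrist_force: [-0.2, -0.4, 1.2]
gripper_width: 0.004
[-0.0337 -0.0018  0.1461] [-0.18930451 -0.35395794  1.17837801]
time_s: 14.85
tcp_pos: [0.6132, -0.0996, 0.1467]
ee_rot: [[-0.977, 0.03, 0.212], [0.027, 0.999, -0.016], [-0.212, -0.01, -0.977]]
wrist_force: [-1.3, 0.3, -0.9]
gripper_width: 0.001
[-0.0307 -0.0018  0.1467] [-1.31190206  0.32049911 -0.89802802]
```

View pics/c12.png

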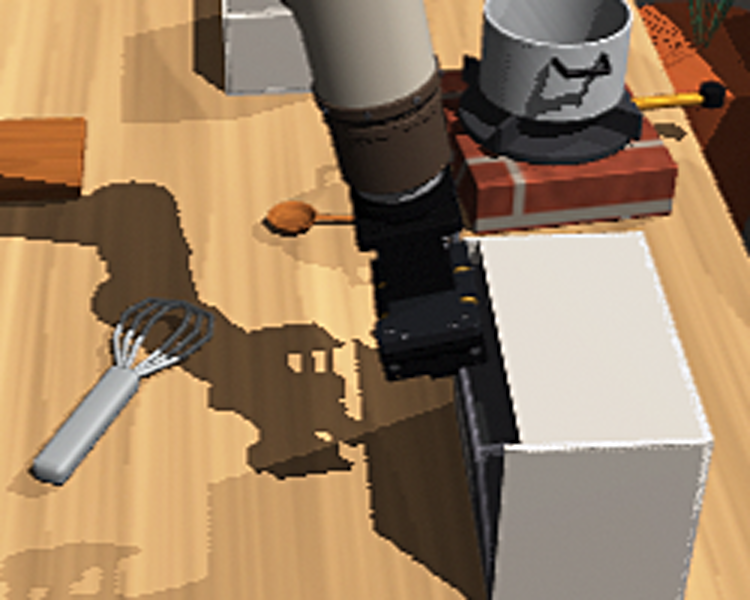

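```bash
python3 -m crank '[[1,[-0.02,0,0],[0,0,0]],[1,[-0.02,0,0],[0,0,0]],[1,[0,0,0],[0,0,0]]]' | egrep 'pos|force'
python3 -m crank '[[1,[-0.02,0,0],[0,0,0]],[1,[0,0,0],[0,0,0]]]'| egrep 'pos|force'
python3 -m crank '[[1,[-0.02,0,0],[0,0,0]],[1,[0,0,0],[0,0,0]]]'| egrep 'pos|force'
```

```text
tcp_pos: [0.6154, -0.0997, 0.147]
wrist_force: [-5.5, 1.9, 1.5]
tcp_pos: [0.6157, -0.0997, 0.147]
wrist_force: [-7.9, 3.4, 2.1]
tcp_pos: [0.6161, -0.0997, 0.147]
wrist_force: [-12.5, 3.3, 4.5]
```

Run:
```python
from h import *
s,R,p=st();print(loc(p),s['wrist_force'],s['moment'],s['joints'])
crop(cam('side')['img'],300,180,130,110,5,'c13.png');crop(cam('scene')['img'],290,120,210,190,3,'c14.png')
```

```text
[-0.0279 -0.0019  0.147 ] [-12.51304437   3.33752695   4.54746237] [1.11123671 3.60102534 0.18052575] [   6.77307043   20.19278235  -16.35846686    3.40180242  -42.09878266
 -100.79797975]
```

View pics/c13.png

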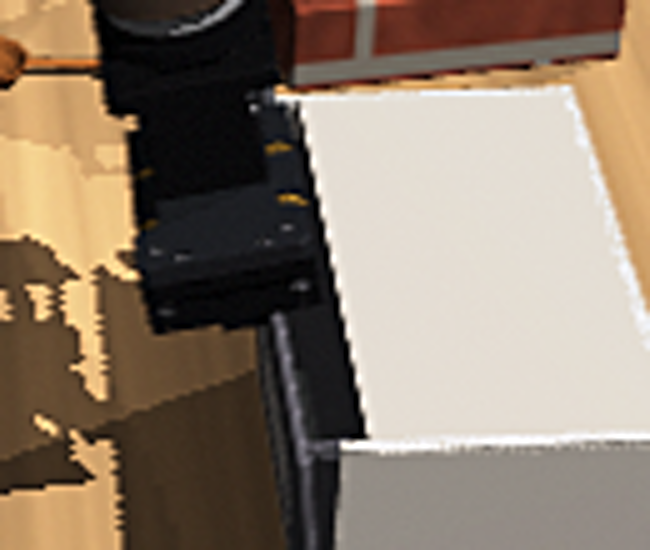

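View pics/c14.png

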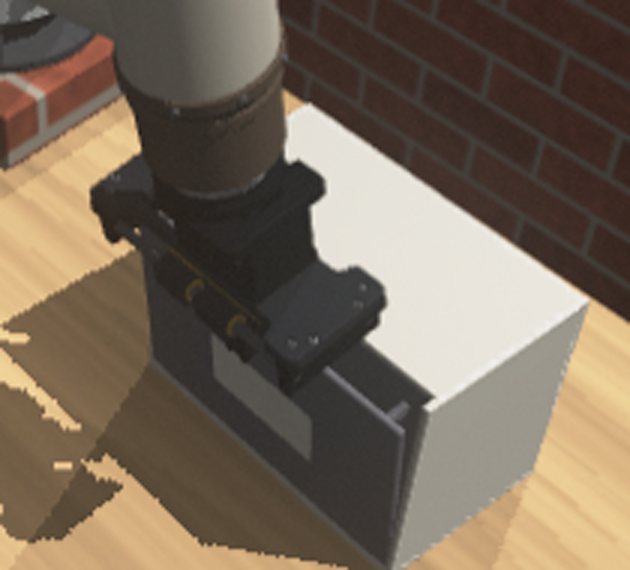

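Run:
```python
from h import *
c=cam('scene')
for q in [(404,428),(400,432)]:
    print(loc(onz(c,(290+(q[0]+.5)/3-.5,120+(q[1]+.5)/3-.5),.167)))
```

```text
[-0.0126 -0.1261  0.167 ]
[-0.0168 -0.1268  0.167 ]
```

The rim stands about 15 mm from flush. The force is now rising, which fits the start of the catch's resistance. I'll go on in 1 mm commands.

```bash
python3 -m crank '[[1,[-0.01,0,0],[0,0,0]],[1,[0,0,0],[0,0,0]]]' | egrep 'pos|force'
python3 -m crank '[[1,[-0.01,0,0],[0,0,0]],[1,[0,0,0],[0,0,0]]]'| egrep 'pos|force'
```

```text
tcp_pos: [0.6162, -0.0998, 0.147]
wrist_force: [-14.5, 4.3, 5.9]
tcp_pos: [0.6164, -0.0998, 0.147]
wrist_force: [-15.9, 5.4, 6.1]
```

```bash
python3 -m crank '[[1,[0,0,0],[0,0,0]],[1,[0,0,0],[0,0,0]],[1,[0,0,0],[0,0,0]]]'
python3 - <<'E'
from h import *
s,R,p=st();print(loc(p),s['wrist_force'],s['moment'],s['joints'])
cv2.imwrite('pics/w15.png',cam('wrist')['img']);crop(cam('scene')['img'],330,200,130,110,6,'c15.png')
E
```

```text
time_s: 16.45
tcp_pos: [0.6165, -0.0998, 0.147]
ee_rot: [[-0.98, 0.031, 0.198], [0.029, 0.999, -0.016], [-0.198, -0.01, -0.98]]
wrist_force: [-16.9, 4.3, 6.4]
gripper_width: 0.007
[-0.0275 -0.0019  0.147 ] [-16.90446291   4.29840875   6.37407578] [1.44444993 4.51791736 0.25955117] [   6.75456388   20.29578151  -16.13943817    3.34265486  -42.38660196
 -100.74426278]
```

View pics/c15.png

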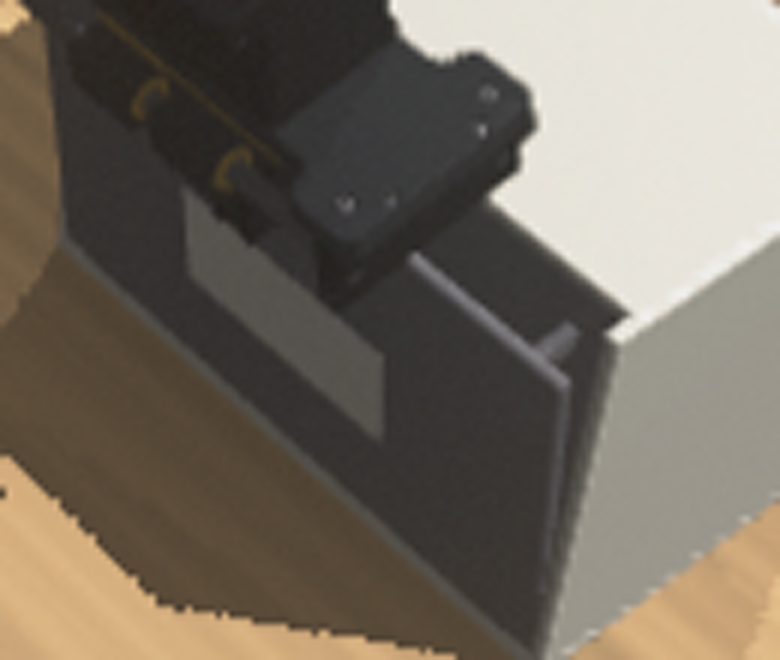

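View pics/w15.png

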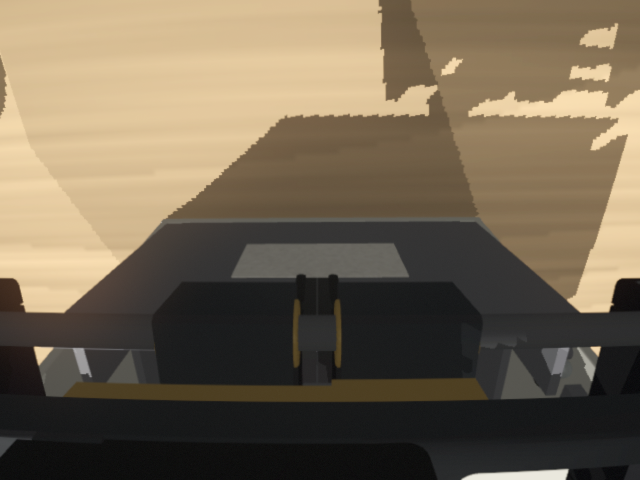

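The stiffness is about 10 N/mm at a tilt of about 0.09. That matches the rubber buffer rather than the catch ramp, so the catch may already have clicked during the last 5 mm rows. I won't push harder; I'll back off and see whether it stays shut.

```bash
python3 -m crank '[[1,[0.05,0,0],[0,0,0]],[1,[0.05,0,0],[0,0,0]],[1,[0.1,0,0],[0,0,0]],[1,[0.2,0,0],[0,0,0]],[1,[0.3,0,-0.1],[0,0,0]],[1,[0,0,0],[0,0,0]],[1,[0,0,0],[0,0,0]],[1,[0,0,0],[0,0,0]]]'
python3 - <<'E'
from h import *
crop(cam('scene')['img'],290,120,210,190,3,'c16.png');crop(cam('side')['img'],200,120,250,200,3,'c17.png')
E
```

```text
time_s: 17.35
tcp_pos: [0.5539, -0.0977, 0.1448]
ee_rot: [[-0.976, 0.03, 0.215], [0.027, 1.0, -0.016], [-0.215, -0.01, -0.977]]
wrist_force: [0.3, -0.2, -0.2]
gripper_width: 0.009
```

View pics/c16.png

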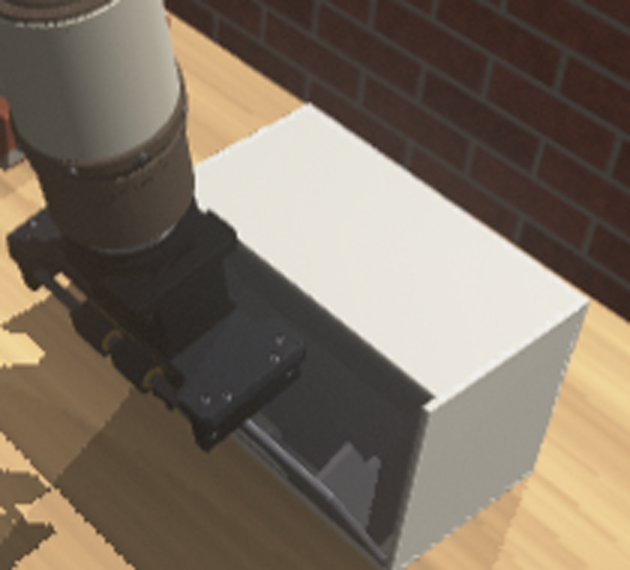

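View pics/c17.png

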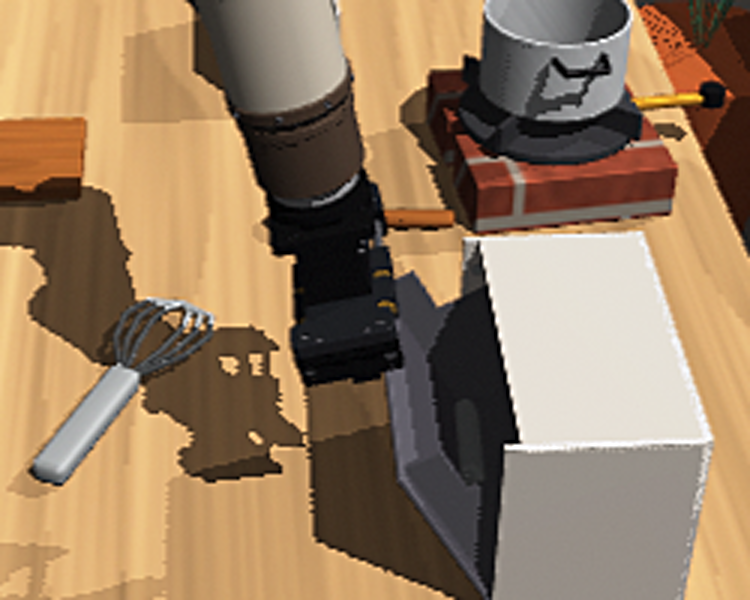

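It wasn't caught. The bin sprang back open with the whisk still lying in it, so what I felt was the catch's resistance itself. I'll push again nearer the rim for better leverage, reading the force at each millimetre.

```bash
python3 -m crank '[[1,[0.2,0,0],[0,0,0]],[1,[0.035,0,0.16],[0,0,0]],[1,[0,0,0],[0,0,0]],[1,[0,0,0],[0,0,0]]]'
python3 -m crank '[[1,[-0.05,0,-0.01],[0,0,0]],[1,[-0.05,0,-0.01],[0,0,0]],[1,[-0.05,0,-0.01],[0,0,0]],[1,[-0.05,0,-0.01],[0,0,0]],[1,[-0.05,0,-0.01],[0,0,0]],[1,[-0.05,0,-0.01],[0,0,0]],[1,[0,0,0],[0,0,0]]]'
python3 - <<'E'
from h import *
crop(cam('scene')['img'],290,120,210,190,3,'c18.png');crop(cam('side')['img'],200,120,250,200,3,'c19.png')
E
```

```text
time_s: 17.85
tcp_pos: [0.5337, -0.0974, 0.1234]
ee_rot: [[-0.977, 0.03, 0.212], [0.027, 1.0, -0.016], [-0.213, -0.01, -0.977]]
wrist_force: [-0.8, -0.5, 1.0]
gripper_width: 0.003
time_s: 18.55
tcp_pos: [0.5618, -0.0982, 0.1359]
ee_rot: [[-0.977, 0.03, 0.213], [0.027, 0.999, -0.016], [-0.213, -0.01, -0.977]]
wrist_force: [-0.0, -0.2, 0.4]
gripper_width: 0.006
```

View pics/c18.png

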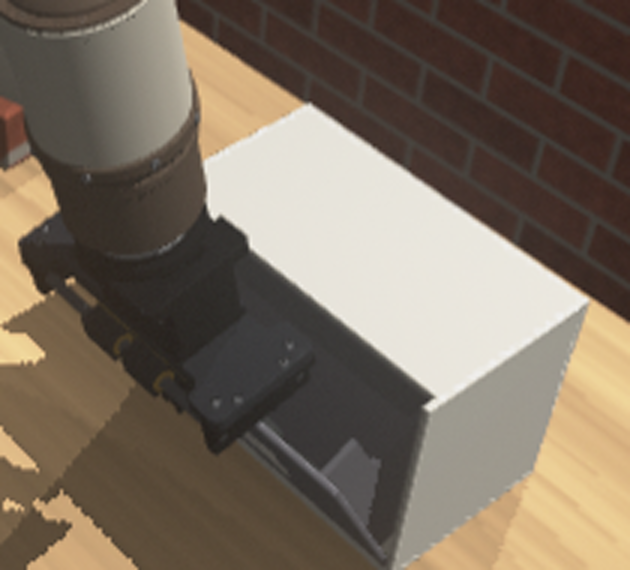

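Run:
```python
from h import *
c=cam('scene');s,R,p=st();print('tcp',loc(p))
for q in [(332,488),(326,490)]:
  for z in (.14,.15): print(loc(onz(c,(290+(q[0]+.5)/3-.5,120+(q[1]+.5)/3-.5),z)))
```

```text
tcp [-0.0831 -0.0017  0.1355]
[-0.062  -0.1187  0.14  ]
[-0.0682 -0.1236  0.15  ]
[-0.0659 -0.1175  0.14  ]
[-0.072  -0.1224  0.15  ]
```

View pics/c19.png

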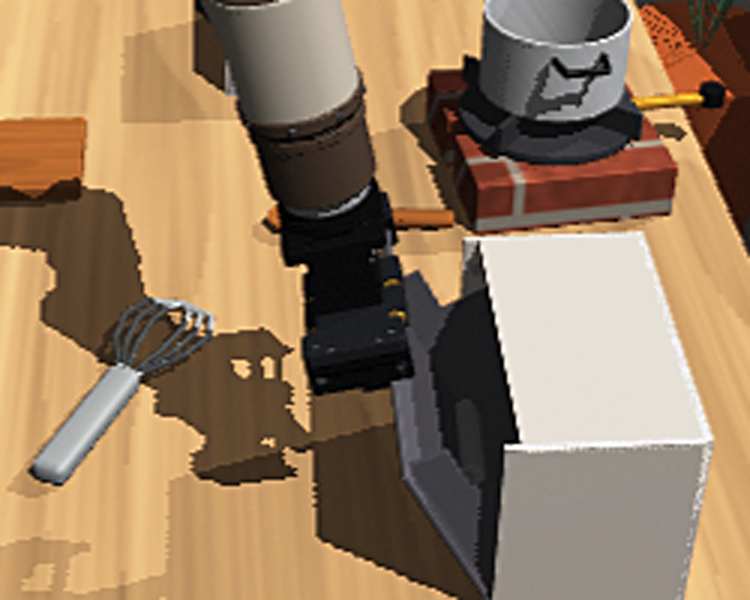

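```bash
python3 -m crank '[[1,[-0.05,0,-0.01],[0,0,0]],[1,[-0.05,0,-0.01],[0,0,0]],[1,[-0.05,0,-0.01],[0,0,0]],[1,[-0.05,0,-0.01],[0,0,0]],[1,[0,0,0],[0,0,0]]]' | egrep 'pos|force'
python3 -m crank '[[1,[-0.05,0,-0.01],[0,0,0]],[1,[-0.05,0,-0.01],[0,0,0]],[1,[-0.05,0,-0.01],[0,0,0]],[1,[0,0,0],[0,0,0]]]' | egrep 'pos|force'
python3 -m crank '[[1,[-0.05,0,0],[0,0,0]],[1,[0,0,0],[0,0,0]]]' | egrep 'pos|force'
python3 -m crank '[[1,[-0.05,0,0.01],[0,0,0]],[1,[0,0,0],[0,0,0]]]' | egrep 'pos|force'
```

```text
tcp_pos: [0.5808, -0.0986, 0.1441]
wrist_force: [-0.6, -0.0, -1.0]
tcp_pos: [0.5948, -0.099, 0.1503]
wrist_force: [-0.8, 0.2, 0.0]
tcp_pos: [0.5994, -0.0991, 0.1513]
wrist_force: [-0.3, 0.5, 0.2]
tcp_pos: [0.6044, -0.0993, 0.1512]
wrist_force: [0.0, -0.5, 0.7]
```

```bash
python3 -m crank '[[1,[-0.04,0,0],[0,0,0]],[1,[0,0,0],[0,0,0]]]' | egrep 'pos|force'
python3 -m crank '[[1,[-0.02,0,0.005],[0,0,0]],[1,[0,0,0],[0,0,0]]]' | egrep 'pos|force'
python3 -m crank '[[1,[-0.02,0,0.005],[0,0,0]],[1,[0,0,0],[0,0,0]]]' | egrep 'pos|force'
python3 -m crank '[[1,[-0.02,0,0.005],[0,0,0]],[1,[0,0,0],[0,0,0]]]' | egrep 'pos|force'
python3 -m crank '[[1,[-0.02,0,0.005],[0,0,0]],[1,[0,0,0],[0,0,0]]]' | egrep 'pos|force'
```

```text
tcp_pos: [0.608, -0.0994, 0.1518]
wrist_force: [-0.6, -0.3, -0.4]
tcp_pos: [0.6099, -0.0995, 0.1519]
wrist_force: [-0.3, 0.6, 0.5]
tcp_pos: [0.612, -0.0995, 0.1518]
wrist_force: [-1.0, -0.6, -0.0]
tcp_pos: [0.614, -0.0996, 0.1517]
wrist_force: [-0.4, -1.4, 0.5]
tcp_pos: [0.6148, -0.0997, 0.1512]
wrist_force: [-4.7, 0.4, 2.0]
```

```bash
python3 -m crank '[[1,[-0.02,0,0.005],[0,0,0]],[1,[0,0,0],[0,0,0]]]' | egrep 'pos|force'
python3 -m crank '[[1,[-0.02,0,0.005],[0,0,0]],[1,[0,0,0],[0,0,0]]]' | egrep 'pos|force'
python3 -m crank '[[1,[-0.02,0,0.005],[0,0,0]],[1,[0,0,0],[0,0,0]]]' | egrep 'pos|force'
```

```text
tcp_pos: [0.6153, -0.0999, 0.1509]
wrist_force: [-8.8, 0.7, 4.1]
tcp_pos: [0.6157, -0.1001, 0.1504]
wrist_force: [-12.6, 2.6, 7.0]
tcp_pos: [0.6161, -0.1002, 0.1499]
wrist_force: [-16.1, 3.1, 9.2]
```

Run:
```python
from h import *
s,R,p=st();print(loc(p),s['wrist_force'],s['moment'],R.round(3))
a=cam('side');b=cam('scene')
def L(x,y,z): return O+xi*x+yl*y+np.array([0,0,z])
def T(x,y,z): return p+R@np.array([x,y,z])
pts=[T(sx*.0375,sy*.095,-.07) for sx in(-1,1) for sy in(-1,1)]+[p,L(0,-.131,.18),L(.012,-.125,.18),L(-.0135,-.126,.1675)]
for n,c in (('side',a),('scene',b)):
    im=c['img'].copy()
    k=6
    x0,y0=(310,170) if n=='side' else (335,140)
    im=cv2.resize(im[y0:y0+100,x0:x0+130],None,fx=k,fy=k,interpolation=cv2.INTER_CUBIC)
    for i,q in enumerate(proj(c,pts)):
        u=(int((q[0]-x0+.5)*k),int((q[1]-y0+.5)*k)); cv2.circle(im,u,4,(0,0,255) if i<4 else (0,255,0),1); cv2.putText(im,str(i),u,0,.5,(0,255,255),1)
    cv2.imwrite(f'pics/d_{n}.png',im)
```

```text
[-0.0279 -0.0024  0.1499] [-16.05959748   3.05396307   9.20186274] [0.68527624 4.32201182 0.12609882] [[-0.979  0.031  0.199]
 [ 0.029  0.999 -0.017]
 [-0.2   -0.011 -0.98 ]]
```

View pics/d_side.png

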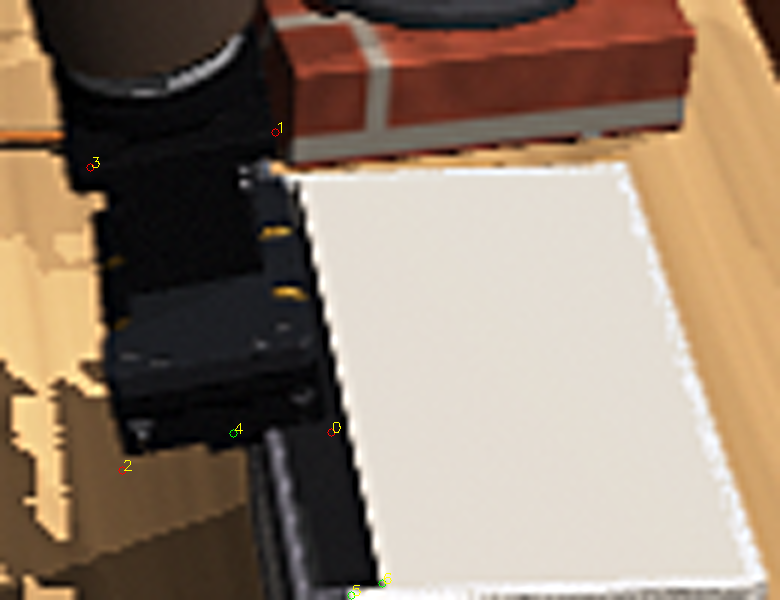

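View pics/d_scene.png

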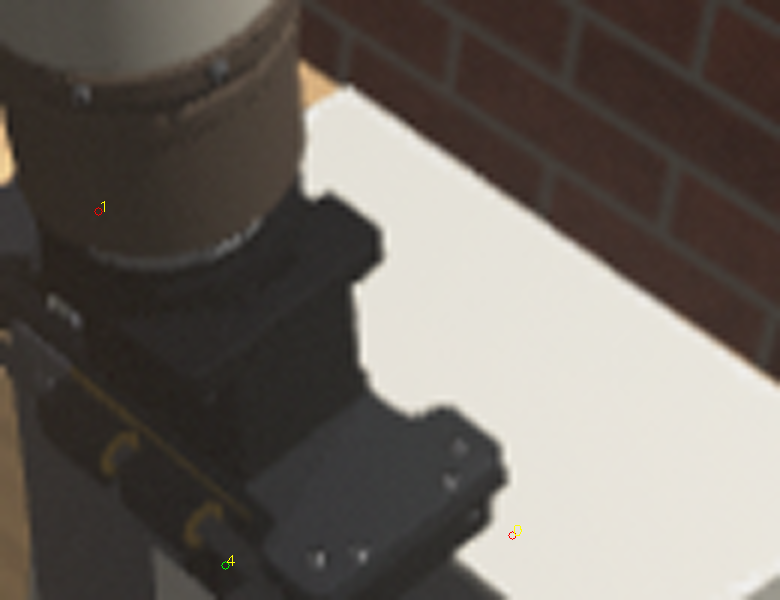

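The overlay shows the gripper body clear of the roof and only the fingertips on the panel. I'll ease off the downward part of the push and continue in small steps.

```bash
python3 -m crank '[[1,[-0.01,0,-0.02],[0,0,0]],[1,[0,0,0],[0,0,0]]]' | egrep 'pos|force'
python3 -m crank '[[1,[-0.01,0,-0.01],[0,0,0]],[1,[0,0,0],[0,0,0]]]' | egrep 'pos|force'
python3 -m crank '[[1,[-0.01,0,0],[0,0,0]],[1,[0,0,0],[0,0,0]]]' | egrep 'pos|force'
```

```text
tcp_pos: [0.6159, -0.1002, 0.1501]
wrist_force: [-13.4, 2.0, 3.3]
tcp_pos: [0.6158, -0.1002, 0.1502]
wrist_force: [-12.2, 1.4, -0.2]
tcp_pos: [0.616, -0.1002, 0.1502]
wrist_force: [-14.1, 2.7, 1.8]
```

```bash
python3 -m crank '[[1,[-0.015,0,0],[0,0,0]],[1,[0,0,0],[0,0,0]]]' | egrep 'pos|force'
python3 -m crank '[[1,[-0.01,0,0],[0,0,0]],[1,[0,0,0],[0,0,0]]]' | egrep 'pos|force'
python3 -m crank '[[1,[-0.01,0,0],[0,0,0]],[1,[0,0,0],[0,0,0]]]' | egrep 'pos|force'
```

```text
tcp_pos: [0.6162, -0.1002, 0.1503]
wrist_force: [-18.8, 3.0, 2.5]
tcp_pos: [0.6163, -0.1002, 0.1502]
wrist_force: [-19.0, 3.6, 4.0]
tcp_pos: [0.6166, -0.1003, 0.1503]
wrist_force: [-20.1, 4.1, 4.0]
```

```bash
python3 -m crank '[[1,[-0.01,0,-0.003],[0,0,0]],[1,[0,0,0],[0,0,0]]]' | egrep 'pos|force'
python3 -m crank '[[1,[-0.01,0,-0.003],[0,0,0]],[1,[0,0,0],[0,0,0]]]' | egrep 'pos|force'
python3 - <<'E'
from h import *
im=cam('side')['img']
g=np.clip(im.astype(float)*3,0,255).astype('uint8'); crop(g,330,190,60,110,6,'e1.png')
E
```

```text
tcp_pos: [0.6222, -0.1002, 0.1514]
wrist_force: [-5.2, -0.9, -5.1]
tcp_pos: [0.627, -0.1001, 0.1544]
wrist_force: [-5.6, 1.2, -5.2]
```

View pics/e1.png

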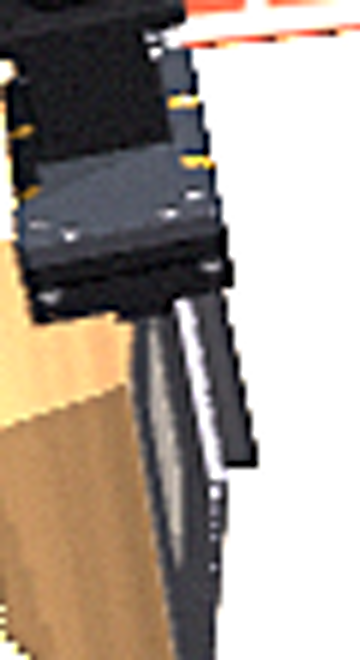

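The force dropped from 20 N to 5 N and the panel jumped in by about 10 mm, which looks like the catch. I'll back off gently and check.

```bash
python3 -m crank '[[1,[0,0,0],[0,0,0]]]' | egrep 'pos|force'
python3 -m crank '[[1,[0.03,0,0],[0,0,0]],[1,[0.05,0,0],[0,0,0]],[1,[0,0,0],[0,0,0]]]' | egrep 'pos|force'
python3 - <<'E'
from h import *
g=np.clip(cam('side')['img'].astype(float)*2,0,255).astype('uint8'); crop(g,320,180,80,120,5,'e2.png')
E
```

```text
tcp_pos: [0.627, -0.1002, 0.1544]
wrist_force: [-5.1, 0.5, -5.2]
tcp_pos: [0.6236, -0.0996, 0.1569]
wrist_force: [-0.3, -0.2, -0.3]
```

View pics/e2.png

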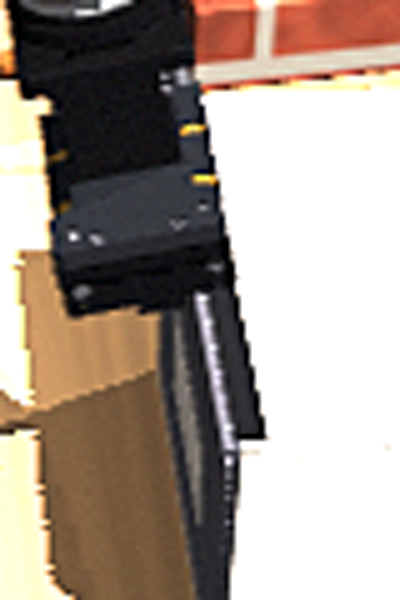

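```bash
python3 -m crank '[[1,[0.1,0,0],[0,0,0]],[1,[0.2,0,0],[0,0,0]],[1,[0.4,0,0],[0,0,0]],[1,[0.4,0,0],[0,0,0]],[1,[0.4,0,-0.2],[0,0,0]],[1,[0,0,-0.4],[0,0,0]],[1,[0,0,-0.4],[0,0,0]],[1,[0,0,0],[0,0,0]]]'
python3 - <<'E'
from h import *
s=cam('side')['img'];c=cam('scene')['img']
cv2.imwrite('pics/side20.png',s);cv2.imwrite('pics/scene20.png',c)
g=np.clip(s.astype(float)*2,0,255).astype('uint8'); crop(g,310,170,130,160,4,'e3.png')
crop(np.clip(c.astype(float)*1.5,0,255).astype('uint8'),290,120,210,190,3,'e4.png')
E
```

```text
time_s: 24.6
tcp_pos: [0.4566, -0.0938, 0.2275]
ee_rot: [[-0.974, 0.029, 0.227], [0.026, 1.0, -0.015], [-0.227, -0.009, -0.974]]
wrist_force: [1.0, 0.6, 0.2]
gripper_width: 0.003
```

View pics/e3.png

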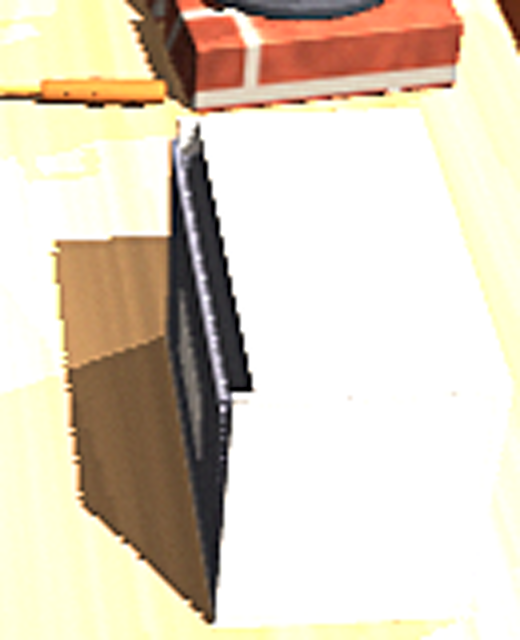

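View pics/e4.png

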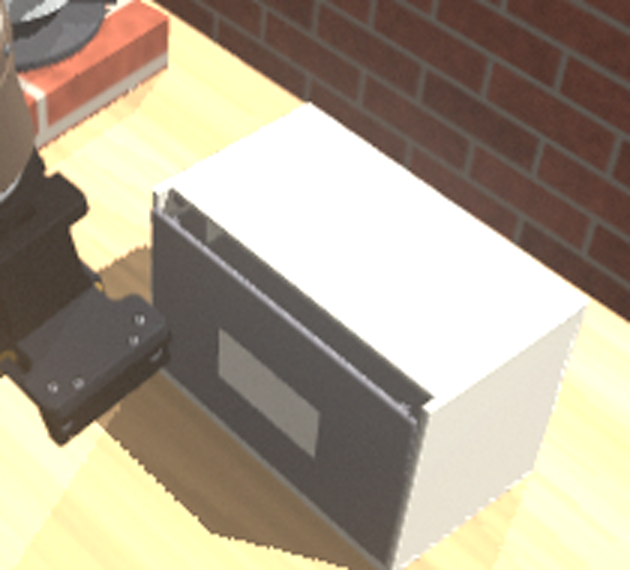

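View pics/scene20.png

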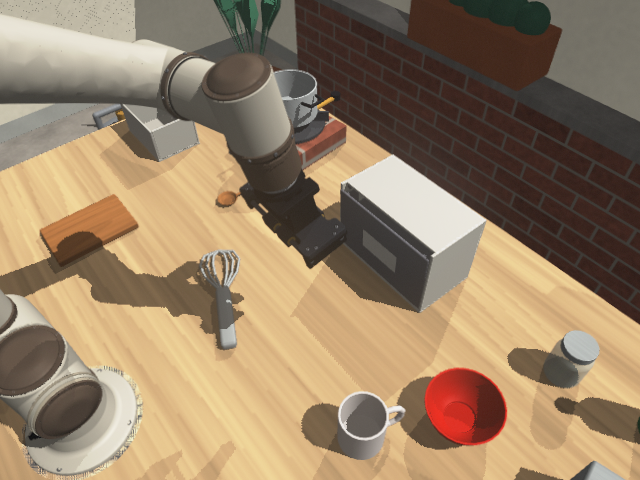

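The bin stays shut with the arm clear. The spoon, big whisk, mug and bowl are where they were. I'll measure the rim, wait, and check for creep before handing in.

```bash
python3 -m crank '[[1,[0,0,0],[0,0,0]],[1,[0,0,0],[0,0,0]],[1,[0,0,0],[0,0,0]],[1,[0,0,0],[0,0,0]],[1,[0,0,0],[0,0,0]],[1,[0,0,0],[0,0,0]],[1,[0,0,0],[0,0,0]],[1,[0,0,0],[0,0,0]]]'
python3 - <<'E'
from h import *
c=cam('scene');s=cam('side')
old=cv2.imread('pics/scene20.png');olds=cv2.imread('pics/side20.png')
print('diff near bin',[int((cv2.absdiff(a,b).max(2)[y0:y1,x0:x1]>25).sum()) for a,b,y0,y1,x0,x1 in [(c['img'],old,150,315,350,490),(s['img'],olds,190,330,345,440)]])
p=(290+415.5/3-.5,120+418.5/3-.5); print('rimR',loc(onz(c,p,.168)))
q=(310+226/4-.5,170+400/4-.5); X,e=tri(c,p,s,q); print('tri',loc(X),round(e,4))
E
```

```text
time_s: 25.5
tcp_pos: [0.454, -0.0941, 0.2209]
ee_rot: [[-0.977, 0.03, 0.212], [0.027, 0.999, -0.016], [-0.213, -0.01, -0.977]]
wrist_force: [0.2, 0.5, 0.6]
gripper_width: 0.009
diff near bin [0, 0]
rimR [-0.0023 -0.1252  0.168 ]
tri [-0.0041 -0.1262  0.1723] 0.0027
```

The rim is about 2–4 mm from flush (tilt about 0.02). Nothing changed in either view over 0.9 s, and the robot is touching nothing.

Run:
```python
from station import r
print(r.finish_job())
```

```text
the job is handed in; nothing more can be done
None
```

The whisk is put away in the bin, and the bin is pushed shut and staying shut by itself; the job was handed in at about 25.6 s.

**What I did**
- I picked up the smaller, dark-handled whisk, about 184 mm long; the grey-handled one is about 250 mm. I laid it lengthwise in the open bin and let go.
- My first push stopped at about 18 N, because I took the catch's stiffness for the buffer. The bin sprang back open with the whisk still inside.
- The second push, nearer the rim, clicked at about 20–21 N. The force then fell to about 5 N, and I stopped and backed away.

**Last checks**
- The rim is 2–4 mm from flush, a tilt of about 0.02.
- The bin did not move in either camera view over 0.9 s, with the arm clear and about 0 N at the wrist.
- I saw no change in the spoon, big whisk, mug or bowl.
- The highest force I read while pushing was about 21 N, below the 30 N at which the plastic cracks. I only read the force at the end of each move, so a brief higher peak at the click is possible.
- I could not see the whisk once the bin was shut. I last saw it lying in the bin as the second push began.
- Joint 5 came right up to its range limit (-9.138° against -9.14°) before the first push. I moved it off at once and saw no reading past the limit.

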